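# Photograph the top stacking cup from three sides and stand it in its saucer

## Task

Take the pictures for selling the espresso cup with its saucer: lift the top cup straight up off the stack so that the two cups below stay put, then hold it about 15 cm in front of the tablet's camera, centred in its view, still for a second each time: first with the handle pointing at the camera, next with the side opposite the handle towards it, then with the underside towards it (each facing the lens to within some 30 degrees). Finally set the cup down upright in the well of its saucer without dropping it and let go; do not push the saucer, the other cups, the tablet, the honey jar, the salt shaker or the spoon about.

Things in the scene. Friction and masses are not known exactly. Their poses are not given: they have to be found in the camera images.
- cup_top: the cup to photograph: white ceramic, top one of a stack of three equal cups, 170 g (varies by a third), 62 high. Origin at the centre of the underside, z up to the mouth, x towards the handle. Foot 43 across, 50 at 14.5 up, then a shoulder out to 58; from 16.5 up to the rim the wall is almost straight, 59 to 61 across, 3.5 thick. Handle: 8 thick loop on the +x side, 23 to 59 up, reaching 54 from the axis
- cup_middle (a point): point on the top cup's axis 31 above its underside; moves with the cup, same axes. Hold the cup by the outside of its wall near the rim, fingers across the handle direction. In the stack its foot stands loosely (2 play) 16 deep in the middle cup's mouth, shoulder on that cup's rim: rim of the top cup 154 above the worktop, handle to the left (+y) within 75 degrees
- cup_mid: middle cup of the stack, same shape; origin at the centre of its underside, 46 above the worktop; x towards its handle, which points within 55 degrees of the lowest cup's
- cup_low: lowest cup of the stack, same shape, standing on the worktop; origin at the centre of its underside, x towards its handle. Overhead, from about 450 above the worktop up, hang wall cabinets (beyond x = 0.67 m) and the cooker hood (beyond x = 0.57 m where y is over -0.03 m): keep the arm clear of them, draw it in before swinging across the cooker
- saucer: white ceramic saucer, 128 across, rim 17 high, lying loose on the worktop; origin at the centre of its underside, z up. In its middle a flat-bottomed round well for the cup's foot: floor 5 above the worktop, 50 across at the floor, bevelled out to 57 at its edge, which is 8 above the worktop. A cup that stands in it has its origin 5 above the saucer's
- tablet_lens (a point): front camera of a small tablet that leans back 22 degrees on a stand, screen towards the robot: a small dark dot in the middle of the top bezel, 113 above the worktop, 7 below the tablet's upper edge. z of this frame is the direction in which the camera looks: out of the screen and 22 degrees upwards; y runs up along the screen, x along the upper edge to the robot's right
- honey_jar: bystander: honey jar with a white lid, 64 across, 97 high; origin at the centre of its underside
- salt_shaker: bystander: glass salt shaker with a grey top, 44 across, 90 high; origin at the centre of its underside
- spoon: bystander: steel spoon lying on the worktop at the far right, 188 long; origin at the centre of its underside
- tablet: the tablet (182 wide, 114 high, 9 thick, upper edge 121 above the worktop) on its metal stand, which stands fixed on the worktop; origin on the worktop straight below the lens, x away from the robot; with the stand it reaches 51 from the origin towards the robot and 57 away from it
Mind the look-alikes: they are no part of the job. What is shaped like the cup_top but blue or purple is not meant.

How it is judged:
On the way, in this order (a step that is already met when the one before it is completed fails the run):
1. the top cup is lifted clear of the stack (z of cup_top in the frame of cup_mid above 0.07 m), for 0.1 s.
2. the cup is held still in the camera's view with its handle pointing at the camera (within 35 degrees) (angle between the x axis of cup_top and the z axis of tablet_lens, either way round below 0.61 rad and x of tablet_lens in the frame of cup_top above 0.06 m and x of cup_middle in the frame of tablet_lens between -0.05 and 0.05 m and y of cup_middle in the frame of tablet_lens between -0.05 and 0.05 m and z of cup_middle in the frame of tablet_lens between 0.09 and 0.26 m and linear speed of cup_top below 0.04 m/s and angular speed of cup_top below 0.3 rad/s), for 0.5 s.
3. the cup is held still in the camera's view with the side opposite the handle towards the camera (within 35 degrees) (angle between the x axis of cup_top and the z axis of tablet_lens, either way round below 0.61 rad and x of tablet_lens in the frame of cup_top below -0.06 m and x of cup_middle in the frame of tablet_lens between -0.05 and 0.05 m and y of cup_middle in the frame of tablet_lens between -0.05 and 0.05 m and z of cup_middle in the frame of tablet_lens between 0.09 and 0.26 m and linear speed of cup_top below 0.04 m/s and angular speed of cup_top below 0.3 rad/s), for 0.5 s.
4. the cup is held still in the camera's view with its underside towards the camera (within 35 degrees) (angle between the z axis of cup_top and the z axis of tablet_lens, either way round below 0.61 rad and z of tablet_lens in the frame of cup_top below -0.03 m and x of cup_middle in the frame of tablet_lens between -0.05 and 0.05 m and y of cup_middle in the frame of tablet_lens between -0.05 and 0.05 m and z of cup_middle in the frame of tablet_lens between 0.09 and 0.26 m and linear speed of cup_top below 0.04 m/s and angular speed of cup_top below 0.3 rad/s), for 0.5 s.
At the end, for the whole second after the job is handed in: The top cup stands at rest and upright (within 3.5 degrees) with its foot down in the saucer's well, its axis within 6 mm of the saucer's centre; the saucer lies flat on the worktop; the two other cups still stand one in the other (horizontal distance between cup_top and saucer below 0.006 m and z of cup_top in the frame of saucer between 0.003 and 0.0075 m and angle between each of cup_top, cup_mid's own z axis and vertical below 0.06 rad and linear speed of cup_top below 0.02 m/s and angle between saucer's own z axis and vertical below 0.05 rad and z of cup_mid in the frame of cup_low between 0.042 and 0.049 m and horizontal distance between cup_mid and cup_low below 0.005 m); the robot touches nothing.
It fails at once if one of the two lower cups is pushed more than 25 mm or tipped more than 9 degrees (distance of any of cup_mid, cup_low from where it was at the start of the episode above 0.025 m or angle between any of cup_mid, cup_low's own z axis and vertical above 0.157 rad).
It fails at once if the cup falls freely (faster than 0.5 m/s with the fingers off it) (linear speed of cup_top above 0.5 m/s and contact force between the fingers and cup_top below 0.05 N).
It fails at once if the tablet is knocked (more than 8 N) (contact force between tablet and anything else above 8 N).
It fails at once if the saucer, honey jar, salt shaker or spoon is pushed more than 25 mm (distance of any of saucer, honey_jar, salt_shaker, spoon from where it was at the start of the episode above 0.025 m).
It also fails if it takes over 67 s, if anything falls off the work surface, if the arm or the gripper's body presses on something with over 40 N, if the wrist force passes 120 N, or if a joint passes its speed limit or range.

## Robot

A 6-joint arm with a two-finger parallel gripper is mounted at the origin on a cart in front of the work surface, level with it; the furniture and walls round the work are solid. World frame = base frame: x ahead of the robot, y to its left, z up, the work surface at z = 0. Lengths are in m, angles in rad, forces in N, time in s.
With the tool pointing down it reaches from about 0.3 to 0.775 m from the base axis. Payload 14.6 kg.
Tool frame: the origin (TCP) lies at the very end of the fingers, on their centre line; the grasp point (between the pads) lies 19 mm behind it; z points along the fingers, y is the direction in which the jaws open and shut (so a half turn about z gives the same grasp; the last joint's range is limited). The gripper opens to 94 mm and grips with 3 to 60 N. Pads are 16 mm wide; open, the fingers measure 119 mm over their backs; the gripper's body (75 mm by 177 mm) begins 78 mm behind the grasp point.
Start: joints at [1.275, 0.3, 1.521, -0, 1.321, -0.067], TCP at [0.125, 0.536, 0.205] pointing down, gripper open.
Joint ranges: [-3.03, 3.03], [-0.79, 2.21], [0.23, 2.52], [-1.04, 4.18], [0, 3.07], [-2.55, 2.55]. Speed limits (rad/s): [2.22, 2.22, 2.57, 3.14, 3.14, 3.14].

## Interface

Orientations are given as [roll, pitch, yaw] about the fixed x, y, z axes, in that order (R = Rz(yaw) Ry(pitch) Rx(roll)).
In Python, from station import status, camera, ctrl gives the robot as it stands. The module is installed in compiled form; this text tells all that it offers.
- The arm moves only by the shell command python3 -m jog 'ROWS' [FORCE]. ROWS is JSON, a list of rows, each a list of 7 numbers: the shift along the tool's x, y, z each as a share of 1000 mm, from -1 to 1, then the turn, a rotation vector about the tool's x, y, z each as a share of pi/2 rad, from -1 to 1, then the opening, from -1 (shut) to 1 (fully open), so that 0 is half open. A call has 1 to 20 rows; each row is the pose to reach, as a shift and turn from the pose measured when the call began, along the tool's axes at that moment; what a row does not reach only later rows make up. A row lasts 1/10 s, in which the tool goes at most 50 mm and 8.59 degrees, less where a joint would pass 70% of its speed; a pose out of reach is approached as far as the arm can. A call with a number of a shift or a turn outside -1 to 1 is refused whole. A call with a gripper value outside its range is refused whole. The fingers move at their own pace and stop on an object; FORCE is the grip in N (left out, the last holds). Time passes only in rows, so rows that repeat a pose let the fingers close. It gives the time, the measured TCP pose, the force and the opening at its end, in the units of the state.
- status.get_obs(): the state, without advancing time (a new reading comes with each control period).
- camera(name): name is "scene" or "top" or "wrist"; returns a dict with "image" (400x640x3 uint8, red, green, blue), "fx", "fy", "cx", "cy" (pixels), "world_from_camera" (4x4, takes a point from camera to world coordinates). Camera axes: x right, y down, z forward; pixel columns grow to the right and rows downward; lengths in m; the calibration is good to about 2 mm. The wrist camera is an equidistant fisheye: a pixel r from the principal point sees the ray r / f radians off the axis. A picture is of the moment at which its call begins. There is no depth.
- ctrl.hand_in(): hands the job in, once; it reports no verdict.
The state is a dict: "time_s": time; "qpos": joint angles; "joint_vel": joint speeds; "tau": joint torques, N m; "ee_pos": TCP position; "eef_rot": TCP orientation; "force": force on the tool from outside, world axes, zero at the start; "moment": the same for the moment, N m; "grip_width": finger opening in m.
Only numpy, scipy, OpenCV 4.12 (cv2) and the standard library are available. Lean on these libraries where they do the work, as an engineer would, in place of code of your own. Each camera call takes 0.05 s, during which the arm holds its last target.

## Working session

There is one attempt and no reset: what is moved stays moved. The work goes in short steps, Python scripts to look and compute and a shell command to move; the robot and the scene stay as the last step left them, time stands still between calls to the robot, and variables do not carry over. Pictures are saved under pics/ and viewed, and the job is handed in when it is done.

```bash
mkdir -p pics; ls; python3 - <<'E'
from station import status,camera,ctrl
import cv2,json,numpy as np
print(status.get_obs())
for n in ["scene","top","wrist"]:
    c=camera(n); cv2.imwrite(f"pics/{n}0.png",c["image"][:,:,::-1])
    print(n,c["fx"],c["fy"],c["cx"],c["cy"],np.round(c["world_from_camera"],4).tolist())
E
```

```text
pics
{'time_s': 0.0, 'qpos': array([ 1.27539598e+00,  3.00484821e-01,  1.52157660e+00, -1.12956467e-05,
        1.32069184e+00, -6.65795739e-02]), 'joint_vel': array([ 0.00047418, -0.00063181,  0.00077765,  0.00084688, -0.00010397,
        0.00052661]), 'tau': array([ 1.93294109e-03, -5.31817031e+01, -3.52729869e+01,  7.09522306e-02,
        2.45203811e-02, -1.67650287e-04]), 'ee_pos': array([0.12467515, 0.53541639, 0.2048807 ]), 'eef_rot': array([-3.14043388e+00, -6.62995479e-05,  2.91277464e+00]), 'force': array([-0.20386734, -0.7215539 ,  0.66310537]), 'moment': array([ 0.03367109,  0.01681041, -0.00807329]), 'grip_width': 0.09391382626886023}
scene 502.47462334655324 502.47462334655324 307.435307232004 196.16367979938417 [[0.6768, -0.287, 0.6779, -0.5083], [-0.7361, -0.2596, 0.6251, -1.3415], [-0.0035, -0.9221, -0.387, 0.6961], [0.0, 0.0, 0.0, 1.0]]
top 424.5895179374516 424.5895179374516 326.4614722760726 203.73659569580062 [[-0.0229, -0.9965, 0.0798, 0.4357], [-0.9997, 0.0225, -0.006, -0.3395], [0.0042, -0.0799, -0.9968, 1.213], [0.0, 0.0, 0.0, 1.0]]
wrist 309.70691628693146 309.70691628693146 319.76150293362184 196.22286155839117 [[0.2272, 0.9399, 0.2548, 0.051], [0.9739, -0.2187, -0.0616, 0.5524], [-0.0022, 0.2621, -0.965, 0.3833], [0.0, 0.0, 0.0, 1.0]]
```

View pics/scene0.png

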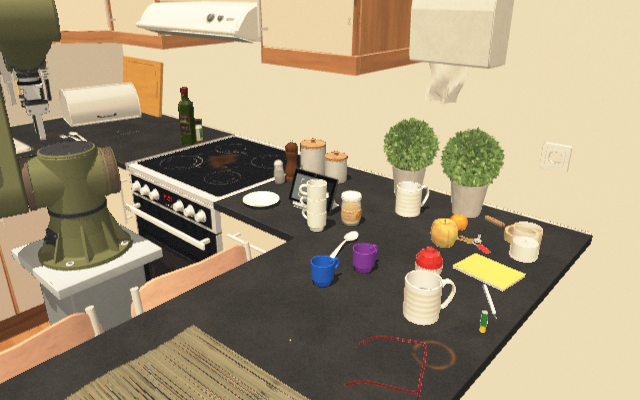

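View pics/top0.png

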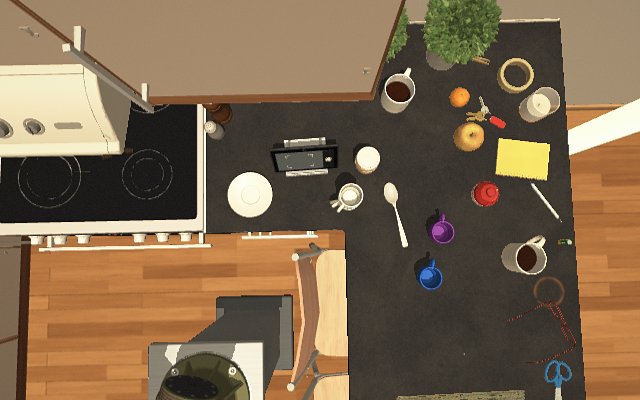

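View pics/wrist0.png

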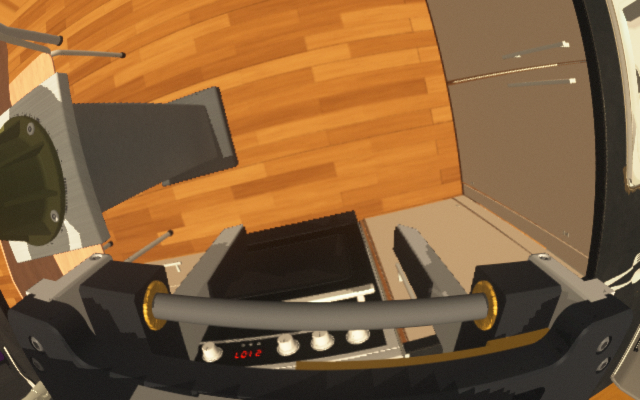

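The top view shows the saucer at about (250,195), the stack at (348,195) with handles near (336,204), the tablet at (305,158), the honey jar at (367,158) and the salt shaker at (214,130). I'll zoom in to measure.

```bash
cat > h.py <<'E'
import numpy as np, cv2
from scipy.spatial.transform import Rotation as R
def ray(c,u,v):
    T=np.array(c["world_from_camera"]); d=np.array([(u-c["cx"])/c["fx"],(v-c["cy"])/c["fy"],1.]); return T[:3,3],T[:3,:3]@d
def onz(c,u,v,z):
    o,d=ray(c,u,v); return o+d*(z-o[2])/d[2]
def proj(c,P):
    T=np.array(c["world_from_camera"]); p=(np.atleast_2d(P)-T[:3,3])@T[:3,:3]
    return np.c_[c["fx"]*p[:,0]/p[:,2]+c["cx"],c["fy"]*p[:,1]/p[:,2]+c["cy"]]
E
python3 - <<'E'
import cv2
t=cv2.imread("pics/top0.png"); cv2.imwrite("pics/topz.png",cv2.resize(t[110:240,200:400],None,fx=4,fy=4,interpolation=2))
t=cv2.imread("pics/scene0.png"); cv2.imwrite("pics/scenez.png",cv2.resize(t[150:250,230:390],None,fx=5,fy=5,interpolation=2))
E
```

```text
(no output)
```

View pics/topz.png

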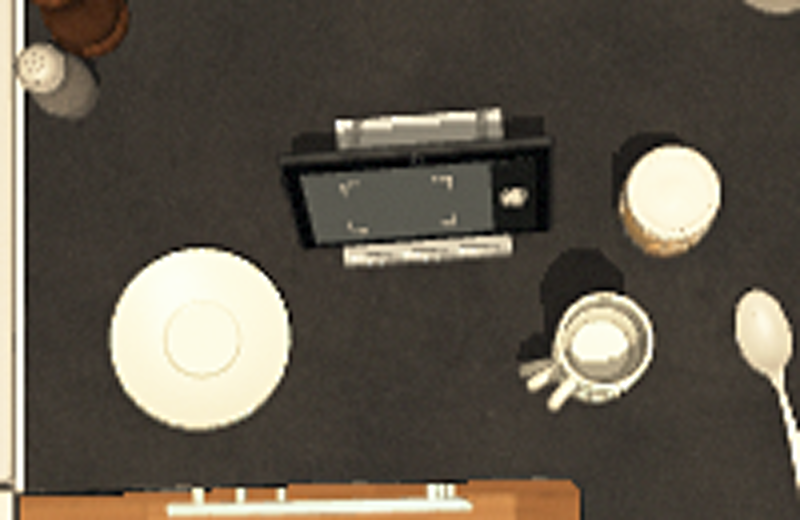

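View pics/scenez.png

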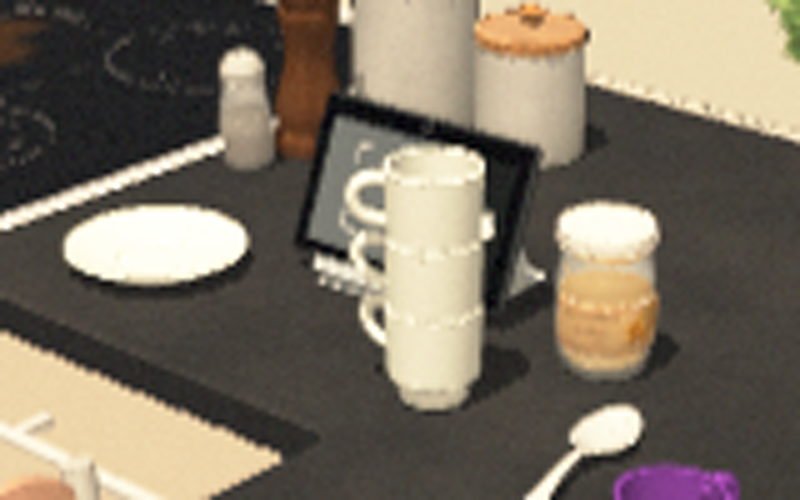

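```bash
python3 - <<'E'
from h import *
from station import camera
c=camera("top"); im=c["image"]; np.save("pics/top.npy",c,allow_pickle=True)
# saucer
m=(im.min(2)>120).astype(np.uint8)
n,l,st,ce=cv2.connectedComponentsWithStats(m)
for i in range(1,n):
    if st[i,4]>60 and 205<ce[i][0]<400 and 100<ce[i][1]<230: print(st[i],ce[i])
lab=l[195,240]; cs,_=cv2.findContours((l==lab).astype(np.uint8),0,1); cn=max(cs,key=len); e=cv2.fitEllipse(cn); print(e)
for u,v in [e[0]]: print("saucer rim",onz(c,u,v,.017), "dia",e[1][0]/c['fx']*1.2)
def z(x,y): return x/4+200-.375,y/4+110-.375
print("well",onz(c,*z(202,340),.008))
for nm,p,h in [("lens",(417,159),.113),("tab UL",(282,157),.121),("tab UR",(551,141),.121),("honey lid",(671,190),.097),("salt",(41,66),.09),("rim L",(556,345),.154),("rim R",(654,345),.154),("rim T",(605,292),.154),("rim B",(605,400),.154),("h1",(553,405),.152),("h2",(535,387),.103),("h3",(524,370),.055),("spoon",(763,330),0)]:
    print(nm,np.round(onz(c,*z(*p),h),4))
print(np.round(proj(c,[[.4357,-.3395,0]]),1))
s=camera("scene")
E
```

```text
[290 138  29   7 105] [305.18095238 140.36190476]
[357 147  23  26 447] [368.00894855 158.39821029]
[286 169  42   7 181] [306.37569061 171.97237569]
[ 228  172   45   45 1586] [249.610971   194.18726356]
[331 183  32  29 482] [348.02904564 196.84232365]
[384 183  24  64 387] [394.64341085 207.99224806]
((249.60617065429688, 194.179931640625), (43.694271087646484, 44.385013580322266), 33.1151008605957)
saucer rim [ 0.56343572 -0.12996723  0.017     ] dia 0.12349133242827715
well [ 0.56308897 -0.12985691  0.008     ]
lens [ 0.6682 -0.2901  0.113 ]
tab UL [ 0.6698 -0.2026  0.121 ]
tab UR [ 0.6765 -0.3781  0.121 ]
honey lid [ 0.647  -0.4579  0.097 ]
salt [ 0.742  -0.0375  0.09  ]
rim L [ 0.5395 -0.3768  0.154 ]
rim R [ 0.5382 -0.4382  0.154 ]
rim T [ 0.5723 -0.4084  0.154 ]
rim B [ 0.5043 -0.4066  0.154 ]
h1 [ 0.502  -0.3741  0.152 ]
h2 [ 0.5172 -0.3641  0.103 ]
h3 [ 0.5325 -0.358   0.055 ]
spoon [ 0.5621 -0.5312  0.    ]
[[324.7 237.8]]
```

```bash
cat >> h.py <<'E'
def rows(obs,wps):
    """wps: list of (pos, Rworld target or None); prints shares"""
    p0=np.array(obs["ee_pos"]); R0=R.from_euler("xyz",obs["eef_rot"])
    for p,Rt in wps:
        s=R0.inv().apply(np.array(p)-p0); w=(R0.inv()*Rt).as_rotvec()/(np.pi/2) if Rt is not None else np.zeros(3)
        print(np.round(s,4).tolist(),np.round(w,4).tolist())
def down(yawdeg): return R.from_euler("xyz",[np.pi,0,np.radians(yawdeg)])
E
python3 - <<'E'
from h import *
from station import status
o=status.get_obs(); 
rows(o,[((.11,.42,.27),None),((.25,.34,.27),None),((.37,.2,.27),None),((.42,.05,.27),None),((.43,-.1,.27),down(137)),((.43,-.25,.27),down(137)),((.49,-.365,.27),down(137))])
E
```

```text
[-0.0119, -0.1159, -0.0647] [0.0, 0.0, 0.0]
[-0.1664, -0.1621, -0.0647] [0.0, 0.0, 0.0]
[-0.315, -0.2712, -0.0647] [0.0, 0.0, 0.0]
[-0.3977, -0.406, -0.0646] [0.0, 0.0, 0.0]
[-0.4415, -0.5498, -0.0645] [-0.0003, 0.0001, 0.3321]
[-0.4755, -0.6959, -0.0645] [-0.0003, 0.0001, 0.3321]
[-0.56, -0.7943, -0.0644] [-0.0003, 0.0001, 0.3321]
```

```bash
python3 -m jog '[[-0.006,-0.058,-0.032,0,0,0,1],[-0.012,-0.116,-0.065,0,0,0,1],[-0.05,-0.127,-0.065,0,0,0,1],[-0.09,-0.14,-0.065,0,0,0,1],[-0.13,-0.15,-0.065,0,0,0,1],[-0.166,-0.162,-0.065,0,0,0,1],[-0.203,-0.19,-0.065,0,0,0,1],[-0.24,-0.217,-0.065,0,0,0,1],[-0.278,-0.244,-0.065,0,0,0,1],[-0.315,-0.271,-0.065,0,0,0,1],[-0.343,-0.316,-0.065,0,0,0,1],[-0.37,-0.361,-0.065,0,0,0,1],[-0.398,-0.406,-0.065,0,0,0.05,1],[-0.413,-0.454,-0.065,0,0,0.1,1],[-0.428,-0.502,-0.065,0,0,0.18,1],[-0.442,-0.55,-0.065,0,0,0.25,1],[-0.453,-0.6,-0.065,0,0,0.332,1],[-0.464,-0.648,-0.065,0,0,0.332,1],[-0.475,-0.696,-0.065,0,0,0.332,1],[-0.475,-0.696,-0.065,0,0,0.332,1]]'
python3 - <<'E'
from h import *
from station import status
o=status.get_obs(); print(o["qpos"])
rows(o,[((.43,-.25,.27),down(137)),((.49,-.365,.27),down(137))])
E
```

```text
time_s: 2.25
ee_pos: [0.4287, -0.2539, 0.2699]
eef_rot: [-3.141, -0.0, 2.387]
force: [1.0, -0.1, -0.3]
grip_width: 0.0942
[-6.07701385e-01  1.39907038e-01  1.56578434e+00 -1.00309876e-03
  1.43651505e+00 -1.42419990e+00]
[0.0017, 0.0037, -0.0001] [-0.0007, -0.0003, -0.0023]
[-0.1207, -0.039, -0.0001] [-0.0007, -0.0003, -0.0023]
```

```bash
python3 -m jog '[[-0.04,-0.013,0,0,0,0,1],[-0.08,-0.026,0,0,0,0,1],[-0.12,-0.039,0,0,0,0,1],[-0.12,-0.039,0,0,0,0,1]]'
python3 - <<'E'
from h import *
from station import status,camera
print(status.get_obs()["qpos"])
for n in ["wrist","top"]:
    c=camera(n); np.save(f"pics/{n}1.npy",c,allow_pickle=True); cv2.imwrite(f"pics/{n}1.png",c["image"][:,:,::-1])
E
```

```text
time_s: 2.65
ee_pos: [0.4903, -0.3669, 0.2673]
eef_rot: [-3.14, -0.004, 2.386]
force: [-0.5, 0.7, -0.6]
grip_width: 0.0942
[-7.01629460e-01  4.09362960e-01  1.23218297e+00 -1.25862974e-03
  1.50376946e+00 -1.51652185e+00]
```

View pics/wrist1.png

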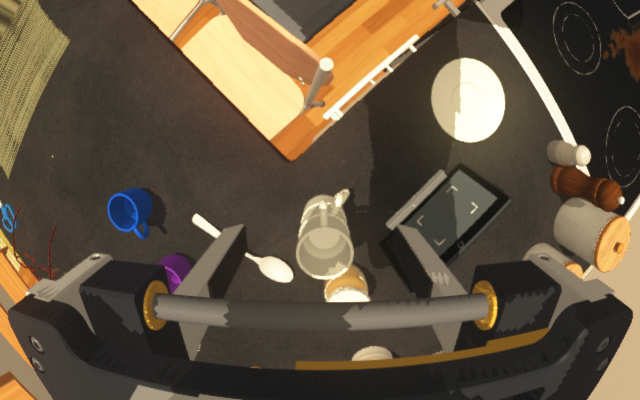

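```bash
python3 - <<'E'
import cv2
t=cv2.imread("pics/wrist1.png"); cv2.imwrite("pics/w1a.png",cv2.resize(t[180:290,275:375],None,fx=5,fy=5,interpolation=2))
cv2.imwrite("pics/w1b.png",cv2.resize(t[155:275,370:520],None,fx=5,fy=5,interpolation=2))
E
```

```text
(no output)
```

View pics/w1a.png

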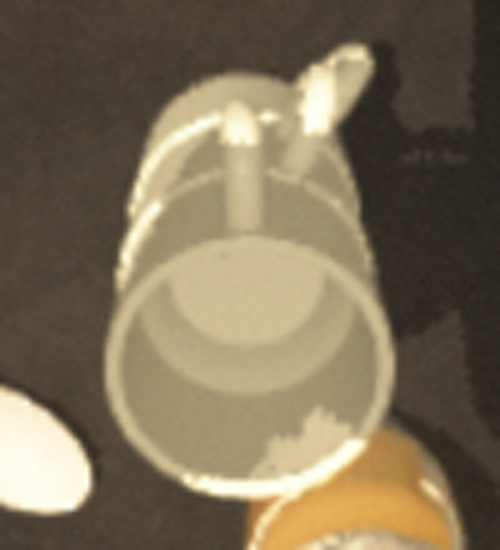

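View pics/w1b.png

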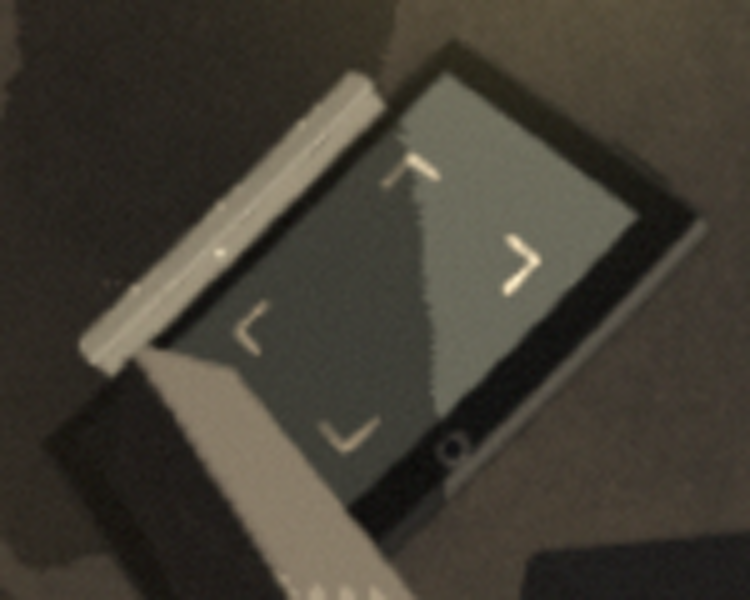

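```bash
cat >> h.py <<'E'
def wray(c,u,v):
    T=np.array(c["world_from_camera"]); x=(u-c["cx"]);y=(v-c["cy"]); r=np.hypot(x,y); th=r/c["fx"]
    d=np.array([np.sin(th)*x/r,np.sin(th)*y/r,np.cos(th)]); return T[:3,3],T[:3,:3]@d
def wonz(c,u,v,z):
    o,d=wray(c,u,v); return o+d*(z-o[2])/d[2]
def circ(P):
    A=np.c_[2*P[:,:2],np.ones(len(P))]; s=np.linalg.lstsq(A,(P[:,:2]**2).sum(1),rcond=None)[0]
    return s[:2],np.sqrt(s[2]+s[0]**2+s[1]**2)
E
python3 - <<'E'
from h import *
c=np.load("pics/wrist1.npy",allow_pickle=True).item()
za=lambda x,y:(x/5+275-.4,y/5+180-.4); zb=lambda x,y:(x/5+370-.4,y/5+155-.4)
pts=[(108,367),(392,367),(250,497),(160,275),(340,275),(145,450),(355,450),(250,236)]
P=np.array([wonz(c,*za(*p),.154) for p in pts]); cc,r=circ(P); print("rim",cc,r)
for h in (.151,.140):
  t=wonz(c,*za(241,104),h)[:2]-cc; print("handle",t,np.hypot(*t),np.degrees(np.arctan2(t[1],t[0])))
t=wonz(c,*za(244,228),.151)[:2]-cc; print("handle root",t,np.degrees(np.arctan2(t[1],t[0])))
t=wonz(c,*za(360,50),.104)[:2]-cc; print("h2",t,np.hypot(*t),np.degrees(np.arctan2(t[1],t[0])))
print("lens",wonz(c,*zb(455,449),.113))
a=wonz(c,*zb(703,222),.121);b=wonz(c,*zb(455,490),.121);print("edge",a,b,a-b,np.degrees(np.arctan2(*(a-b)[[0,1]])))
# saucer
im=c["image"]; m=(im.min(2)>150).astype(np.uint8)
m=np.zeros((400,640),np.uint8)
g=im.astype(int).min(2); hsv=cv2.cvtColor(im,cv2.COLOR_RGB2HSV)
m=((g>85)).astype(np.uint8); n,l,st,ce=cv2.connectedComponentsWithStats(m); lb=l[100,480]; print(st[lb],ce[lb])
cs,_=cv2.findContours((l==lb).astype(np.uint8),0,1);cn=max(cs,key=len)[:,0,:]
P=np.array([wonz(c,u,v,.017) for u,v in cn]); print("saucer",circ(P))
E
```

```text
rim [ 0.54143163 -0.4088449 ] 0.02941518049199618
handle [-0.04314866  0.03784875] 0.05739629317802403 138.7437015594661
handle [-0.04082544  0.03577766] 0.054284049436462124 138.7700692358335
handle root [-0.02365405  0.02040124] 139.22275892472257
h2 [-0.02393792  0.05748378] 0.062268845374740804 112.60826759636316
lens [ 0.66829    -0.29105114  0.113     ]
edge [ 0.66463396 -0.2051535   0.121     ] [ 0.67232545 -0.29791942  0.121     ] [-7.69148921e-03  9.27659165e-02  5.55111512e-17] -4.739716743004576
[ 431   57   75   86 4975] [467.94773869  99.78331658]
saucer (array([ 0.56399182, -0.13219046]), np.float64(0.06363553499555384))
```

The wrist view shows the top cup's rim around (325,253) with its handle towards (323,201), the lens at about (461,244) and the saucer at (468,100). This agrees with the top view to within 2–3 mm. Next I align above the cup and descend.

```bash

python3 - <<'E'
from h import *
from station import status
o=status.get_obs()
rows(o,[((.5405,-.4085,.267),down(139)),((.5405,-.4085,.116),down(139))])
E
```

```text
[-0.0676, 0.0026, 0.0018] [-0.0006, -0.0014, -0.0247]
[-0.0679, 0.0027, 0.1528] [-0.0006, -0.0014, -0.0247]
```

```bash
python3 -m jog '[[-0.035,0.001,0,0,0,-0.025,1],[-0.068,0.003,0,-0.0006,-0.0014,-0.025,1],[-0.068,0.003,0.04,-0.0006,-0.0014,-0.025,1],[-0.068,0.003,0.08,-0.0006,-0.0014,-0.025,1],[-0.068,0.003,0.08,-0.0006,-0.0014,-0.025,1],[-0.068,0.003,0.08,-0.0006,-0.0014,-0.025,1]]' 
python3 - <<'E'
from h import *
from station import status,camera
o=status.get_obs();print(o["qpos"])
rows(o,[((.5405,-.4085,.116),down(139))])
for n in ["wrist","scene"]:
    c=camera(n); np.save(f"pics/{n}2.npy",c,allow_pickle=True); cv2.imwrite(f"pics/{n}2.png",c["image"][:,:,::-1])
E
```

```text
time_s: 3.35
ee_pos: [0.5411, -0.4076, 0.1908]
eef_rot: [3.142, 0.001, 2.427]
force: [-0.3, 0.9, 1.4]
grip_width: 0.0941
[-6.99617613e-01  6.02460597e-01  1.12290182e+00  2.50917302e-05
  1.41535852e+00 -1.55610459e+00]
[-0.0, -0.0011, 0.0748] [0.0, 0.0006, 0.0008]
```

View pics/wrist2.png

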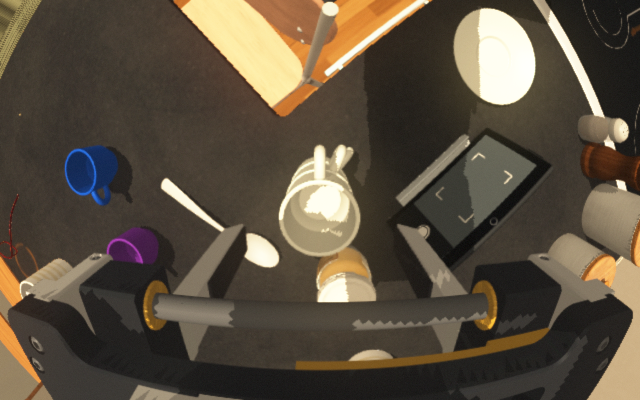

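View pics/scene2.png

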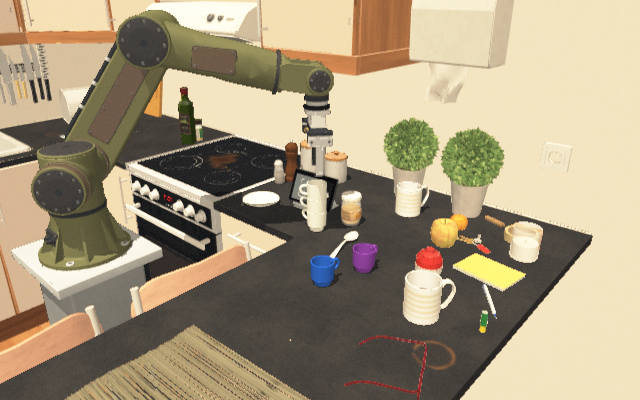

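```bash

python3 - <<'E'
from h import *
c=np.load("pics/wrist2.npy",allow_pickle=True).item()
im=c["image"]; cv2.imwrite("pics/w2a.png",cv2.resize(im[135:265,265:375,::-1],None,fx=5,fy=5,interpolation=2))
E
```

```text
(no output)
```

View pics/w2a.png

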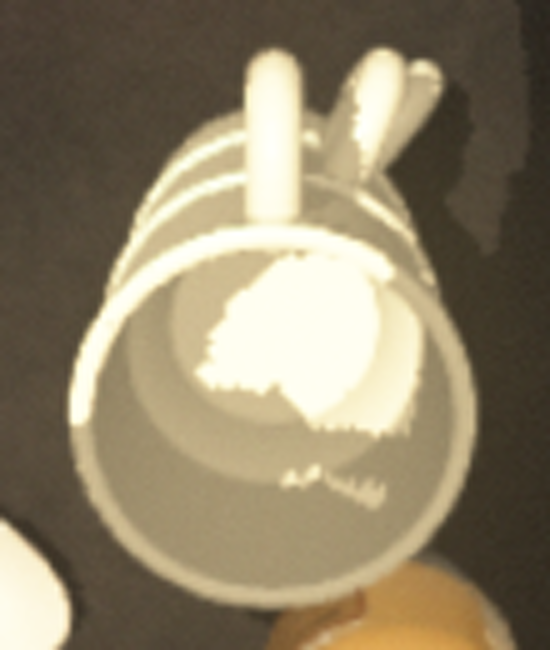

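```bash

python3 - <<'E'
from h import *
c=np.load("pics/wrist2.npy",allow_pickle=True).item()
za=lambda x,y:(x/5+265-.4,y/5+135-.4)
pts=[(70,405),(477,405),(275,226),(272,606),(115,290),(430,290),(110,530),(430,540)]
P=np.array([wonz(c,*za(*p),.154) for p in pts]); cc,r=circ(P); print("rim",cc,r)
t=wonz(c,*za(273,50),.145)[:2]-cc; print("handle",np.hypot(*t),np.degrees(np.arctan2(t[1],t[0])))
E
```

```text
rim [ 0.54123532 -0.40863564] 0.03017545934312768
handle 0.05387843618028298 139.11340262170893
```

```bash
python3 -m jog '[[0,-0.001,0.03,0,0,0,1],[0,-0.001,0.06,0,0,0,1],[0,-0.001,0.075,0,0,0,1],[0,-0.001,0.075,0,0,0,1],[0,-0.001,0.075,0,0,0,0.5],[0,-0.001,0.075,0,0,0,0.3],[0,-0.001,0.075,0,0,0,-0.2],[0,-0.001,0.075,0,0,0,-1],[0,-0.001,0.075,0,0,0,-1],[0,-0.001,0.075,0,0,0,-1],[0,-0.001,0.075,0,0,0,-1]]' 40
python3 - <<'E'
from h import *
from station import status,camera
o=status.get_obs();print(o["qpos"],o["force"])
E
```

```text
time_s: 4.55
ee_pos: [0.5414, -0.4094, 0.1177]
eef_rot: [3.141, 0.005, 2.427]
force: [0.5, 1.0, 3.4]
grip_width: 0.059
[-7.01449907e-01  6.59087507e-01  1.20421093e+00  1.00533278e-04
  1.27330359e+00 -1.55770754e+00] [0.48611323 1.02766578 3.4268919 ]
```

```bash
python3 -m jog '[[0,0,-0.008,0,0,0,-1],[0,0,-0.016,0,0,0,-1],[0,0,-0.025,0,0,0,-1],[0,0,-0.045,0,0,0,-1],[0,0,-0.07,0,0,0,-1],[0,0,-0.1,0,0,0,-1],[0,0,-0.13,0,0,0,-1],[0,0,-0.13,0,0,0,-1]]' 40
python3 - <<'E'
from h import *
from station import status,camera
o=status.get_obs();print(o["qpos"],o["force"])
for n in ["wrist","scene"]:
    c=camera(n); np.save(f"pics/{n}3.npy",c,allow_pickle=True); cv2.imwrite(f"pics/{n}3.png",c["image"][:,:,::-1])
E
```

```text
time_s: 5.35
ee_pos: [0.5417, -0.4098, 0.2531]
eef_rot: [3.141, 0.013, 2.427]
force: [-0.1, -0.5, -1.4]
grip_width: 0.0589
[-7.01519949e-01  5.69741203e-01  1.03180513e+00  6.17100746e-05
  1.52746108e+00 -1.55771997e+00] [-0.10378264 -0.4831881  -1.40176898]
```

View pics/scene3.png

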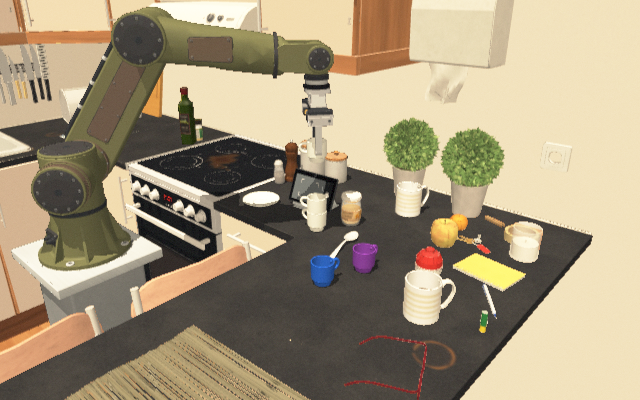

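View pics/wrist3.png

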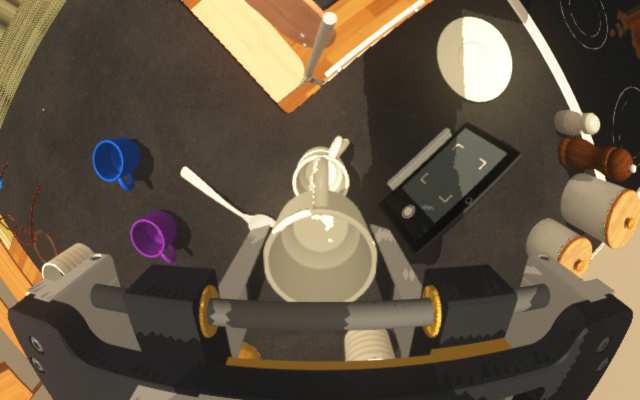

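```bash

python3 - <<'E'
from h import *
from scipy.optimize import least_squares
D=[([1.27539598,.300484821,1.5215766,0,1.32069],(.12467515,.53541639,.2048807)),
([-.607701,.139907,1.565784,-.001,1.436515],(.4287,-.2539,.2699)),
([-.7016295,.40936,1.232183,-.00126,1.503769],(.4903,-.3669,.2673)),
([-.699618,.60246,1.1229,0,1.41536],(.5411,-.4076,.1908)),
([-.70145,.659088,1.20421,0,1.2733],(.5414,-.4094,.1177)),
([-.70152,.569741,1.031805,0,1.527461],(.5417,-.4098,.2531))]
for q,p in D:print(np.arctan2(p[1],p[0])-q[0], np.hypot(*p[:2]), q[1]+q[2]+q[4])
rows_=[];b=[]
for q,p in D:
    s,c=np.sin,np.cos; q2=q[1];q23=q2+q[2];t=q23+q[4]
    # unknown L2,L3,a3,a1,h=d1-D
    rows_.append([s(q2),s(q23),c(q23),1,0]);b.append(np.hypot(*p[:2])-0.33*s(t))
    rows_.append([c(q2),c(q23),-s(q23),0,1]);b.append(p[2])
x,res,rk,sv=np.linalg.lstsq(np.array(rows_),b,rcond=None);print(x,res,rk,sv)
E
```

```text
0.06662073893766607 0.5497404876013359 3.142751421
0.07299532987816393 0.4982458228625706 3.142206
0.059206152963230396 0.6123803556614141 3.1453119999999997
0.054020767682420145 0.6774414882482472 3.14072
0.05400053527331872 0.6787652908038242 3.136598
0.05386721610254097 0.6792458538703051 3.129007
[ 0.42257085  0.44758328  0.03979651  0.00139195 -0.04906489] [4.30291109e-07] 5 [4.22357244 3.46041541 0.36975549 0.15976607 0.1572156 ]
```

```bash

python3 - <<'E'
from h import *
c=np.load("pics/scene3.npy",allow_pickle=True).item()
for z in (.5,.55,.6,.65,.7): print(z,proj(c,[[.5417,-.4098,z]]))
for z in (0,.2,.3,.35,.4): print(z,proj(c,[[0,0,z]]))
E
```

```text
0.5 [[316.79105643  63.26028986]]
0.55 [[316.86073473  44.20467248]]
0.6 [[316.93243839  24.59516044]]
0.65 [[317.00625701   4.40724724]]
0.7 [[317.08228558 -16.3850409 ]]
0 [[ 85.65945168 247.28931449]]
0.2 [[ 72.92402135 182.77758792]]
0.3 [[ 66.00313007 147.71959347]]
0.35 [[ 62.3901683  129.41802092]]
0.4 [[ 58.66946488 110.57067967]]
```

```bash

python3 - <<'E'
import cv2
a=cv2.imread("pics/scene3.png"); cv2.imwrite("pics/sz.png",cv2.resize(a[220:350,120:300],None,fx=4,fy=4))
a=cv2.imread("pics/top0.png"); cv2.imwrite("pics/tz.png",cv2.resize(a[225:400,260:360],None,fx=3.4,fy=3.4))
E
```

```text
(no output)
```

View pics/sz.png

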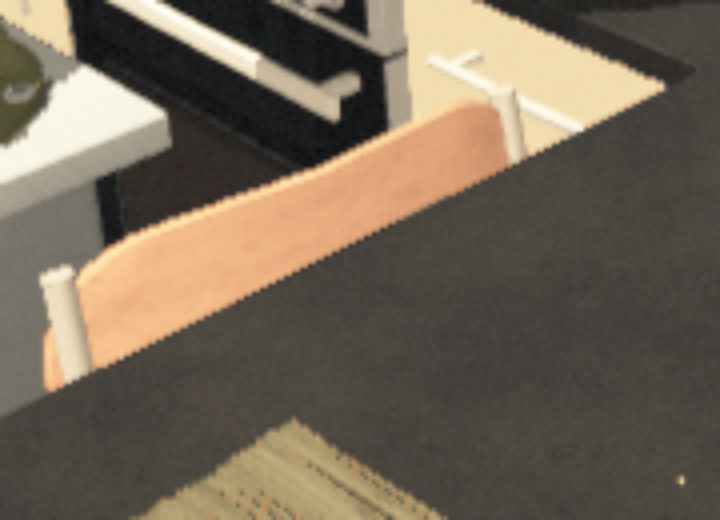

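View pics/tz.png

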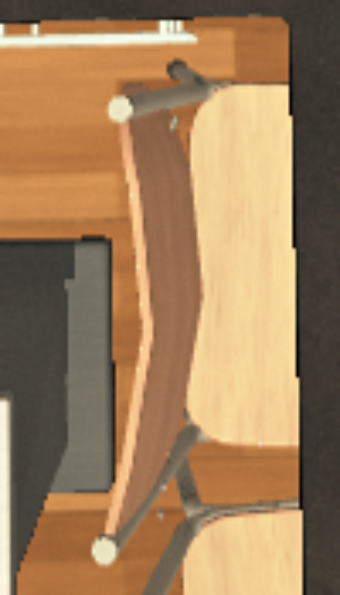

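Now I triangulate the chair posts and check the arm's reach with the fitted kinematics.

```bash
cat > kin.py <<'E'
from h import *
from scipy.optimize import least_squares
L2,L3,A3,A1,H,D,OFF=.42257,.44758,.0398,.0014,-.04906,.265,.0366
def fk(q,D=D):
    Rb=R.from_euler("z",q[0]); r2=R.from_euler("y",q[1]); r3=r2*R.from_euler("y",q[2])
    p=np.array([A1,OFF,H+D])+r2.apply([0,0,L2])+r3.apply([A3,0,L3])
    r=r3*R.from_euler("z",q[3])*R.from_euler("y",q[4])*R.from_euler("z",q[5]+np.pi/2)
    p=p+r.apply([0,0,D]); return Rb.apply(p),Rb*r,Rb.apply(p-r.apply([0,0,D]))
lo=np.array([-3.03,-.79,.23,-1.04,0,-2.55]);hi=np.array([3.03,2.21,2.52,4.18,3.07,2.55])
def ik(p,Rt,q0):
    f=lambda q:(lambda a:np.r_[(a[0]-p)*5,(Rt.inv()*a[1]).as_rotvec()])(fk(q))
    s=least_squares(f,np.clip(q0,lo+1e-6,hi-1e-6),bounds=(lo,hi)); return s.x,np.abs(s.fun).max()
E
python3 - <<'E'
from kin import *
t=np.load("pics/top.npy",allow_pickle=True).item();s=np.load("pics/scene3.npy",allow_pickle=True).item()
def tri(a,b):
    o1,d1=a;o2,d2=b;k=np.linalg.lstsq(np.c_[d1,-d2],o2-o1,rcond=None)[0];return (o1+k[0]*d1+o2+k[1]*d2)/2, np.linalg.norm(o1+k[0]*d1-o2-k[1]*d2)
print(tri(ray(t,260+120/3.4,225+107/3.4),ray(s,120+503/4,220+92/4)))
print(tri(ray(t,260+104/3.4,225+548/3.4),ray(s,120+57/4,220+272/4)))
print(fk([-.70152,.569741,1.031805,0,1.527461,-1.55772])[0])
z=np.array([-.9254,-.0566,.3746]);lens=np.array([.668,-.291,.113]);P=lens+.16*z;print(P)
q=np.array([-.70152,.569741,1.031805,0,1.527461,-1.55772])
p1=P+[0,0,-.006]
for y in (139,105,70,35,3,40,80,120,160,183):
    q,e=ik(p1,down(y),q);print(y,np.round(q,2),round(e,4))
R2=down(183)
zt=R2.apply([0,0,1]);ax=np.cross(zt,-z);an=np.arcsin(np.linalg.norm(ax));ax/=np.linalg.norm(ax)
print(np.degrees(an),ax)
for f in (.2,.4,.6,.7,.8,.9,1):
    Rt=R.from_rotvec(ax*an*f)*R2; p=P+.006*Rt.apply([0,0,1]); q,e=ik(p,Rt,q);print(f,np.round(q,2),round(e,4),fk(q)[2])
E
```

```text
(array([ 0.38404395, -0.25285381, -0.04706105]), np.float64(0.0034530449970140023))
(array([ 0.01426245, -0.23251882, -0.04291781]), np.float64(0.0010275308101705843))
[ 0.54214579 -0.41013919  0.25324018]
[ 0.519936 -0.300056  0.172936]
139 [-0.58  0.44  1.42 -0.    1.28 -1.44] 0.0
105 [-0.58  0.44  1.42  0.    1.28 -0.85] 0.0
70 [-0.58  0.44  1.42  0.    1.28 -0.24] 0.0
35 [-0.58  0.44  1.42 -0.    1.28  0.38] 0.0
3 [-0.58  0.44  1.42  0.    1.28  0.93] 0.0
40 [-0.58  0.44  1.42  0.    1.28  0.29] 0.0
80 [-0.58  0.44  1.42 -0.    1.28 -0.41] 0.0
120 [-0.58  0.44  1.42  0.    1.28 -1.11] 0.0
160 [-0.58  0.44  1.42 -0.    1.28 -1.81] 0.0
183 [-0.58  0.44  1.42 -0.    1.28 -2.21] 0.0
67.99165586585394 [ 6.10486591e-02 -9.98134791e-01 -1.22460017e-16]
0.2 [-0.65  0.34  1.58  0.18  1.05 -2.35] 0.0 [ 0.45915511 -0.30377353  0.42467567]
0.4 [-0.71  0.27  1.72  0.41  0.85 -2.55] 0.0158 [ 0.40623346 -0.3035811   0.40577698]
0.6 [-0.71  0.21  1.81  0.52  0.69 -2.55] 0.1337 [ 0.38574099 -0.28059361  0.39581717]
0.7 [-0.7   0.19  1.85  0.56  0.61 -2.55] 0.1986 [ 0.37802486 -0.26838524  0.39131833]
0.8 [-0.68  0.17  1.89  0.61  0.54 -2.55] 0.2666 [ 0.37164686 -0.25588767  0.38719492]
0.9 [-0.67  0.15  1.92  0.65  0.47 -2.55] 0.337 [ 0.36640374 -0.24322084  0.38346848]
1 [-0.65  0.13  1.95  0.7   0.39 -2.55] 0.4094 [ 0.36212559 -0.2304913   0.38015028]
```

```bash
python3 - <<'E'
from kin import *
z=np.array([-.9254,-.0566,.3746]);lens=np.array([.668,-.291,.113]);P=lens+.16*z
for y in (3,40):
  q=np.array([-.58,.44,1.42,0,1.28,-.58+np.pi/2-np.radians(y)])
  R2=down(y)
  zt=R2.apply([0,0,1]);ax=np.cross(zt,-z);an=np.arcsin(np.linalg.norm(ax));ax/=np.linalg.norm(ax)
  for f in (.2,.4,.6,.7,.8,.9,1):
    Rt=R.from_rotvec(ax*an*f)*R2; p=P+.006*Rt.apply([0,0,1]); q,e=ik(p,Rt,q);print(f,np.round(q,2),round(e,4),fk(q)[2],R.apply(Rt,[[1,0,0],[0,1,0]]).round(2).tolist())
from station import status
o=status.get_obs()
p1=P+[0,0,-.006]
print("photo1");rows(o,[((.53,-.35,.245),down(100)),((.52,-.30,.20),down(50)),(p1,down(3))])
E
```

```text
0.2 [-0.65  0.34  1.58  0.18  1.05  0.79] 0.0 [ 0.45915511 -0.30377353  0.42467567] [[0.97, 0.05, 0.24], [0.05, -1.0, -0.0]]
0.4 [-0.73  0.27  1.73  0.45  0.85  0.55] 0.0 [ 0.40178185 -0.30728263  0.40330174] [[0.89, 0.05, 0.46], [0.05, -1.0, -0.0]]
0.6 [-0.8   0.23  1.86  0.84  0.73  0.16] 0.0 [ 0.35103282 -0.31038658  0.36901251] [[0.76, 0.04, 0.65], [0.05, -1.0, -0.01]]
0.7 [-0.84  0.23  1.92  1.08  0.72 -0.08] 0.0 [ 0.32905058 -0.31173108  0.34759982] [[0.67, 0.03, 0.74], [0.06, -1.0, -0.01]]
0.8 [-0.87  0.25  1.97  1.31  0.74 -0.31] 0.0 [ 0.30975324 -0.31291135  0.32373038] [[0.58, 0.03, 0.81], [0.06, -1.0, -0.01]]
0.9 [-0.9   0.28  2.01  1.52  0.81 -0.53] 0.0 [ 0.29341223 -0.31391081  0.29773995] [[0.48, 0.02, 0.88], [0.06, -1.0, -0.01]]
1 [-0.93  0.32  2.04  1.7   0.9  -0.71] 0.0 [ 0.2802574  -0.3147154   0.26999408] [[0.37, 0.01, 0.93], [0.06, -1.0, -0.01]]
0.2 [-0.65  0.34  1.58  0.18  1.05  0.15] 0.0 [ 0.45915511 -0.30377353  0.42467567] [[0.74, 0.64, 0.19], [0.63, -0.77, 0.14]]
0.4 [-0.73  0.27  1.73  0.45  0.85 -0.1 ] 0.0 [ 0.40178185 -0.30728263  0.40330174] [[0.68, 0.64, 0.37], [0.58, -0.77, 0.27]]
0.6 [-0.8   0.23  1.86  0.84  0.73 -0.49] 0.0 [ 0.35103282 -0.31038658  0.36901251] [[0.57, 0.63, 0.53], [0.5, -0.77, 0.39]]
0.7 [-0.84  0.23  1.92  1.08  0.72 -0.72] 0.0 [ 0.32905058 -0.31173108  0.34759982] [[0.5, 0.63, 0.59], [0.45, -0.78, 0.44]]
0.8 [-0.87  0.25  1.97  1.31  0.74 -0.96] 0.0 [ 0.30975324 -0.31291135  0.32373038] [[0.43, 0.62, 0.65], [0.39, -0.78, 0.48]]
0.9 [-0.9   0.28  2.01  1.52  0.81 -1.18] 0.0 [ 0.29341223 -0.31391081  0.29773995] [[0.35, 0.62, 0.7], [0.34, -0.78, 0.52]]
1 [-0.93  0.32  2.04  1.7   0.9  -1.36] 0.0 [ 0.2802574  -0.3147154   0.26999408] [[0.26, 0.61, 0.75], [0.27, -0.79, 0.55]]
photo1
[0.0469, 0.0375, 0.0025] [0.0013, 0.0033, 0.434]
[0.0875, 0.0687, 0.0472] [0.0028, 0.0026, 0.9895]
[0.0876, 0.0686, 0.0803] [0.0041, 0.0015, 1.5117]
```

```bash
python3 -m jog '[[0.012,0.01,0,0,0,0.09,-1],[0.024,0.019,0.001,0,0,0.18,-1],[0.036,0.028,0.002,0,0,0.27,-1],[0.047,0.038,0.003,0,0,0.36,-1],[0.055,0.044,0.01,0,0,0.45,-1],[0.063,0.05,0.018,0,0,0.54,-1],[0.071,0.056,0.026,0,0,0.63,-1],[0.079,0.062,0.034,0,0,0.72,-1],[0.0875,0.069,0.042,0,0,0.81,-1],[0.0875,0.069,0.047,0,0,0.9,-1],[0.0875,0.069,0.047,0.003,0.003,0.98,-1],[0.0875,0.069,0.047,0.003,0.003,0.99,-1]]' 40
python3 - <<'E'
from kin import *
from station import status
o=status.get_obs();print(o["qpos"]); P=np.array([.52,-.30,.173])
rows(o,[(P+[0,0,-.006],down(3))])
E
```

```text
time_s: 6.65
ee_pos: [0.5196, -0.2993, 0.1985]
eef_rot: [-3.138, 0.0, 0.869]
force: [0.5, -0.5, -3.1]
grip_width: 0.0593
[-5.83809324e-01  4.18539891e-01  1.37719102e+00  2.14042983e-04
  1.34940152e+00  1.17567130e-01]
[-0.0003, 0.0008, 0.0315] [-0.0021, 0.001, 0.5201]
```

```bash
python3 -m jog '[[0,0,0.006,0,0,0.09,-1],[0,0,0.012,0,0,0.18,-1],[0,0,0.018,0,0,0.27,-1],[0,0.001,0.024,0,0,0.36,-1],[0,0.001,0.03,0,0,0.45,-1],[0,0.001,0.0315,-0.002,0.001,0.51,-1],[0,0.001,0.0315,-0.002,0.001,0.52,-1],[0,0.001,0.0315,-0.002,0.001,0.52,-1],[0,0.001,0.0315,-0.002,0.001,0.52,-1]]' 40
python3 - <<'E'
from kin import *
from station import status,camera
o=status.get_obs();print(o["qpos"])
for n in ["wrist","scene"]:
    c=camera(n); np.save(f"pics/{n}4.npy",c,allow_pickle=True); cv2.imwrite(f"pics/{n}4.png",c["image"][:,:,::-1])
E
```

```text
time_s: 7.55
ee_pos: [0.5203, -0.2999, 0.1669]
eef_rot: [-3.141, 0.0, 0.056]
force: [0.2, -0.8, -2.7]
grip_width: 0.0598
[-5.83900847e-01  4.43906280e-01  1.41595063e+00  7.16260450e-06
  1.28199904e+00  9.31037688e-01]
```

View pics/wrist4.png

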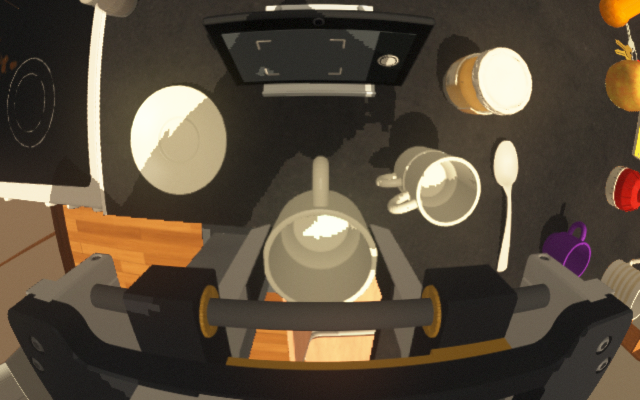

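View pics/scene4.png

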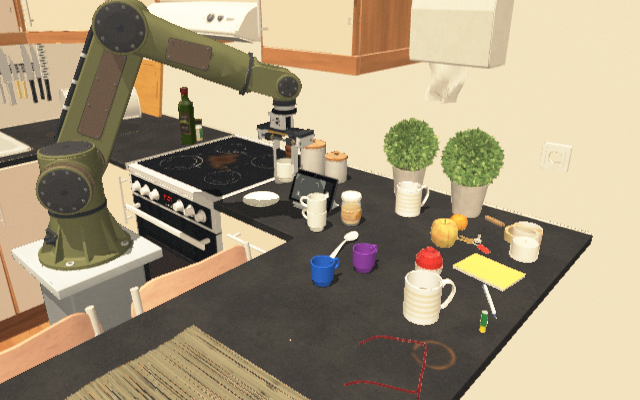

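The wrist view shows the handle at (320,160) pointing straight at the tablet's lens at (318,20), and the two lower cups still standing at (435,185). I hold this pose, then turn half round.

```bash
python3 -m jog '[[0,0,0,0,0,0,-1],[0,0,0,0,0,0,-1],[0,0,0,0,0,0,-1],[0,0,0,0,0,0,-1],[0,0,0,0,0,0,-1],[0,0,0,0,0,0,-1],[0,0,0,0,0,-0.05,-1],[0,0,0,0,0,-0.14,-1],[0,0,0,0,0,-0.23,-1],[0,0,0,0,0,-0.32,-1],[0,0,0,0,0,-0.41,-1],[0,0,0,0,0,-0.5,-1],[0,0,0,0,0,-0.59,-1],[0,0,0,0,0,-0.68,-1],[0,0,0,0,0,-0.77,-1],[0,0,0,0,0,-0.86,-1],[0,0,0,0,0,-0.95,-1],[0,0,0,0,0,-1,-1]]' 40 && python3 -m jog '[[0,0,0,0,0,-0.09,-1],[0,0,0,0,0,-0.18,-1],[0,0,0,0,0,-0.27,-1],[0,0,0,0,0,-0.36,-1],[0,0,0,0,0,-0.45,-1],[0,0,0,0,0,-0.54,-1],[0,0,0,0,0,-0.63,-1],[0,0,0,0,0,-0.72,-1],[0,0,0,0,0,-0.81,-1],[0,0,0,0,0,-0.9,-1],[0,0,0,0,0,-0.98,-1],[0,0,0,0,0,-1,-1],[0,0,0,0,0,-1,-1]]' 40
python3 - <<'E'
from kin import *
from station import status,camera
o=status.get_obs();print(o["qpos"])
P=np.array([.52,-.30,.173])
rows(o,[(P+[0,0,-.006],down(183))])
c=camera("wrist"); np.save(f"pics/wrist5.npy",c,allow_pickle=True); cv2.imwrite(f"pics/wrist5.png",c["image"][:,:,::-1])
E
```

```text
time_s: 9.45
ee_pos: [0.5203, -0.2999, 0.167]
eef_rot: [-3.142, -0.0, 1.631]
force: [0.3, 0.6, -1.7]
grip_width: 0.0594
time_s: 10.75
ee_pos: [0.5203, -0.2999, 0.167]
eef_rot: [-3.142, -0.0, -3.081]
force: [0.6, 0.2, -2.0]
grip_width: 0.0596
[-5.83863080e-01  4.43745285e-01  1.41583504e+00 -5.08502529e-05
  1.28200840e+00 -2.21526363e+00]
[0.0003, -0.0001, 0.0] [-0.0, -0.0, 0.0053]
```

View pics/wrist5.png

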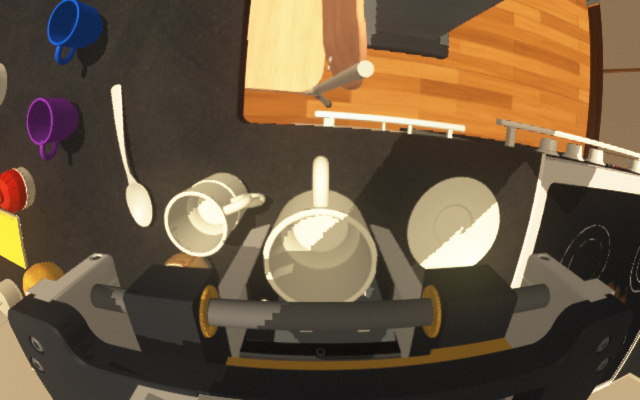

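The handle now points at the robot (320,165), with the lens behind the cup at (320,352). I hold, then turn back for the underside.

```bash
python3 -m jog '[[0,0,0,0,0,0,-1],[0,0,0,0,0,0,-1],[0,0,0,0,0,0,-1],[0,0,0,0,0,0,-1],[0,0,0,0,0,0,-1],[0,0,0,0,0,0,-1],[0,0,0,0,0,0,-1],[0,0,0,0,0,0,-1],[0,0,0,0,0,0.09,-1],[0,0,0,0,0,0.18,-1],[0,0,0,0,0,0.27,-1],[0,0,0,0,0,0.36,-1],[0,0,0,0,0,0.45,-1],[0,0,0,0,0,0.54,-1],[0,0,0,0,0,0.63,-1],[0,0,0,0,0,0.72,-1],[0,0,0,0,0,0.81,-1],[0,0,0,0,0,0.9,-1],[0,0,0,0,0,0.98,-1],[0,0,0,0,0,1,-1]]' 40 && python3 -m jog '[[0,0,0,0,0,0.09,-1],[0,0,0,0,0,0.18,-1],[0,0,0,0,0,0.27,-1],[0,0,0,0,0,0.36,-1],[0,0,0,0,0,0.45,-1],[0,0,0,0,0,0.54,-1],[0,0,0,0,0,0.63,-1],[0,0,0,0,0,0.72,-1],[0,0,0,0,0,0.81,-1],[0,0,0,0,0,0.9,-1],[0,0,0,0,0,0.98,-1],[0,0,0,0,0,1,-1]]' 40
python3 - <<'E'
from kin import *
from station import status,camera
o=status.get_obs();print(o["qpos"])
z=np.array([-.9254,-.0566,.3746]);lens=np.array([.668,-.291,.113]);P=lens+.16*z
R2=down(3); zt=R2.apply([0,0,1]);ax=np.cross(zt,-z);an=np.arcsin(np.linalg.norm(ax));ax/=np.linalg.norm(ax)
w=[]
for f in (.25,.5,.7,.85,.95):
    Rt=R.from_rotvec(ax*an*f)*R2; w.append((P+.006*Rt.apply([0,0,1]),Rt))
rows(o,w)
E
```

```text
time_s: 12.8
ee_pos: [0.5203, -0.2999, 0.167]
eef_rot: [-3.142, 0.0, 1.625]
force: [0.2, -0.5, -2.3]
grip_width: 0.0594
time_s: 14.0
ee_pos: [0.5203, -0.2999, 0.167]
eef_rot: [-3.142, 0.0, 0.05]
force: [-0.5, 1.4, -1.2]
grip_width: 0.0592
[-5.83852521e-01  4.43786593e-01  1.41582537e+00 -5.54197223e-06
  1.28200561e+00  9.37247694e-01]
[0.0014, 0.0001, -0.0002] [0.0019, 0.1889, -0.0017]
[0.003, 0.0001, -0.0009] [0.0038, 0.3777, -0.0016]
[0.004, 0.0001, -0.0019] [0.0053, 0.5288, -0.0016]
[0.0047, 0.0001, -0.0027] [0.0065, 0.6421, -0.0016]
[0.005, 0.0001, -0.0033] [0.0072, 0.7177, -0.0015]
```

```bash
python3 -m jog '[[0.0005,0,0,0.001,0.06,0,-1],[0.001,0,0,0.001,0.12,0,-1],[0.0014,0,0,0.002,0.18,0,-1],[0.002,0,-0.0005,0.003,0.24,0,-1],[0.0025,0,-0.0007,0.003,0.3,0,-1],[0.003,0,-0.001,0.004,0.36,0,-1],[0.0034,0,-0.001,0.004,0.42,0,-1],[0.0037,0,-0.0015,0.005,0.48,0,-1],[0.004,0,-0.002,0.005,0.53,0,-1],[0.004,0,-0.002,0.005,0.53,0,-1]]' 40
python3 - <<'E'
from kin import *
from station import status,camera
o=status.get_obs();print(o["qpos"],fk(o["qpos"])[0])
z=np.array([-.9254,-.0566,.3746]);lens=np.array([.668,-.291,.113]);P=lens+.16*z
R2=down(3); zt=R2.apply([0,0,1]);ax=np.cross(zt,-z);an=np.arcsin(np.linalg.norm(ax));ax/=np.linalg.norm(ax)
w=[]
for f in (.85,.95):
    Rt=R.from_rotvec(ax*an*f)*R2; w.append((P+.006*Rt.apply([0,0,1]),Rt))
rows(o,w)
c=camera("scene"); cv2.imwrite(f"pics/scene6.png",c["image"][:,:,::-1])
c=camera("wrist"); cv2.imwrite(f"pics/wrist6.png",c["image"][:,:,::-1])
E
```

```text
time_s: 15.0
ee_pos: [0.5232, -0.2997, 0.1678]
eef_rot: [-3.129, -0.832, 0.042]
force: [0.0, -0.7, -2.1]
grip_width: 0.0596
[-0.84818666  0.23578459  1.92703731  1.08898303  0.71750815 -0.09284691] [ 0.52019413 -0.30118145  0.1656025 ]
[0.0026, 0.0002, -0.0] [0.002, 0.1124, -0.0026]
[0.0033, 0.0002, -0.0002] [0.0028, 0.1879, -0.0025]
```

View pics/scene6.png

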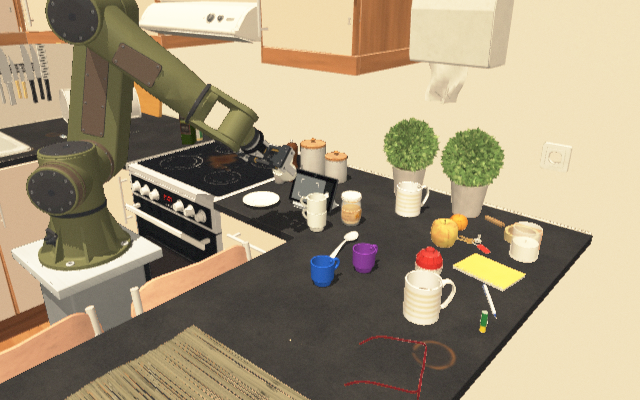

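View pics/wrist6.png

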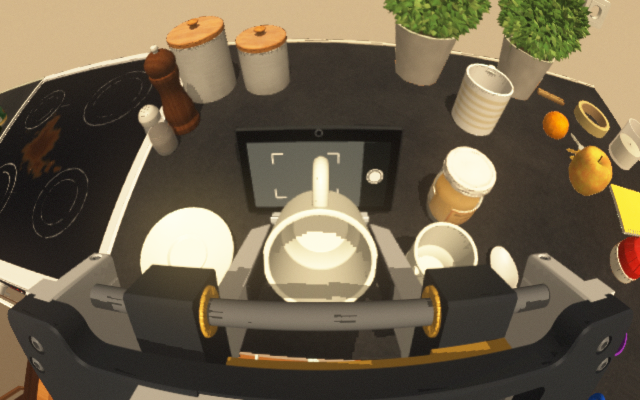

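The model matches the arm and the cup is firmly held at (320,250), with the lens at (318,132). I tilt on, hold, then go back to upright.

```bash
python3 -m jog '[[0.001,0,0,0.001,0.04,0,-1],[0.002,0,0,0.001,0.08,0,-1],[0.003,0,0,0.002,0.12,-0.002,-1],[0.003,0,0,0.002,0.16,-0.002,-1],[0.003,0,0,0.002,0.17,-0.002,-1],[0.003,0,0,0.002,0.17,-0.002,-1],[0.003,0,0,0.002,0.17,-0.002,-1],[0.003,0,0,0.002,0.17,-0.002,-1],[0.003,0,0,0.002,0.17,-0.002,-1],[0.003,0,0,0.002,0.17,-0.002,-1],[0.003,0,0,0.002,0.17,-0.002,-1],[0.003,0,0,0.002,0.17,-0.002,-1],[0.003,0,0,0.002,0.17,-0.002,-1],[0.003,0,0,0.002,0.17,-0.002,-1],[0.003,0,0,0.002,0.17,-0.002,-1]]' 40
python3 - <<'E'
from kin import *
from station import status,camera
o=status.get_obs();print(o["qpos"],o["joint_vel"])
z=np.array([-.9254,-.0566,.3746]);lens=np.array([.668,-.291,.113])
Rt=R.from_euler("xyz",o["eef_rot"]); t=Rt.apply([0,0,1]);cm=o["ee_pos"]-.006*t;print("ang",np.degrees(np.arccos(-t@z)),"dist",(cm-lens)@z,"lat",np.linalg.norm((cm-lens)-((cm-lens)@z)*z))
rows(o,[((.515,-.295,.19),down(3))])
c=camera("wrist"); cv2.imwrite(f"pics/wrist7.png",c["image"][:,:,::-1])
E
```

```text
time_s: 16.6
ee_pos: [0.5262, -0.2999, 0.1713]
eef_rot: [-3.128, -1.097, 0.045]
force: [0.2, 0.5, -1.9]
grip_width: 0.0592
[-0.91915719  0.29037409  2.02368711  1.57075578  0.83108677 -0.5893351 ] [ 9.02733473e-05  4.51365245e-04 -3.10724014e-04 -2.04651467e-04
 -2.02287606e-03 -1.33666565e-04]
ang 5.17302948362039 dist 0.15951885925166953 lat 0.0013389734956547282
[0.0117, -0.0056, -0.0182] [-0.0052, -0.6984, 0.0004]
```

View pics/wrist7.png

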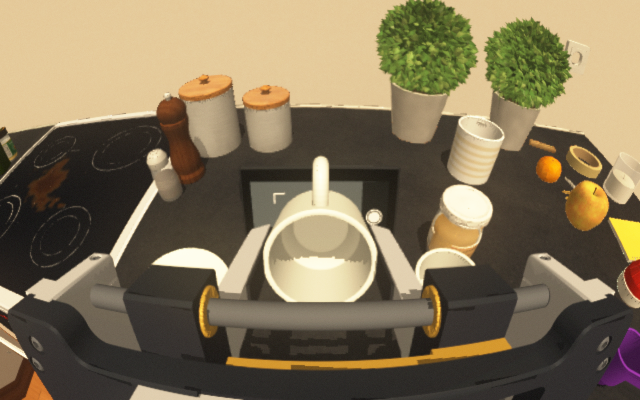

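```bash
python3 -m jog '[[0.001,-0.001,-0.002,0,-0.07,0,-1],[0.003,-0.002,-0.004,0,-0.14,0,-1],[0.004,-0.002,-0.006,-0.001,-0.21,0,-1],[0.005,-0.003,-0.008,-0.002,-0.28,0,-1],[0.006,-0.003,-0.01,-0.002,-0.35,0,-1],[0.007,-0.004,-0.012,-0.003,-0.42,0,-1],[0.009,-0.004,-0.014,-0.003,-0.49,0,-1],[0.01,-0.005,-0.016,-0.004,-0.56,0,-1],[0.011,-0.005,-0.018,-0.005,-0.63,0,-1],[0.012,-0.006,-0.018,-0.005,-0.69,0,-1],[0.012,-0.006,-0.018,-0.005,-0.698,0,-1],[0.012,-0.006,-0.018,-0.005,-0.698,0,-1]]' 40
python3 - <<'E'
from kin import *
from station import status,camera
o=status.get_obs();print(o["qpos"])
rows(o,[((.515,-.20,.2),down(3)),((.53,-.131,.2),down(3))])
t=np.load("pics/wrist4.npy",allow_pickle=True).item();im=t["image"];cv2.imwrite("pics/s4.png",cv2.resize(im[75:205,120:240,::-1],None,fx=4.5,fy=4.5,interpolation=2))
t=np.load("pics/wrist5.npy",allow_pickle=True).item();im=t["image"];cv2.imwrite("pics/s5.png",cv2.resize(im[165:285,395:515,::-1],None,fx=4.5,fy=4.5,interpolation=2))
E
```

```text
time_s: 17.85
ee_pos: [0.5156, -0.2942, 0.1895]
eef_rot: [-3.141, -0.002, 0.054]
force: [-0.1, -0.2, -2.1]
grip_width: 0.0594
[-0.58117425  0.40902993  1.41156098  0.00198988  1.32002988  0.93536524]
[0.0045, -0.0942, -0.0104] [-0.0006, -0.0012, 0.0009]
[0.0232, -0.1622, -0.0103] [-0.0006, -0.0012, 0.0009]
```

View pics/s4.png

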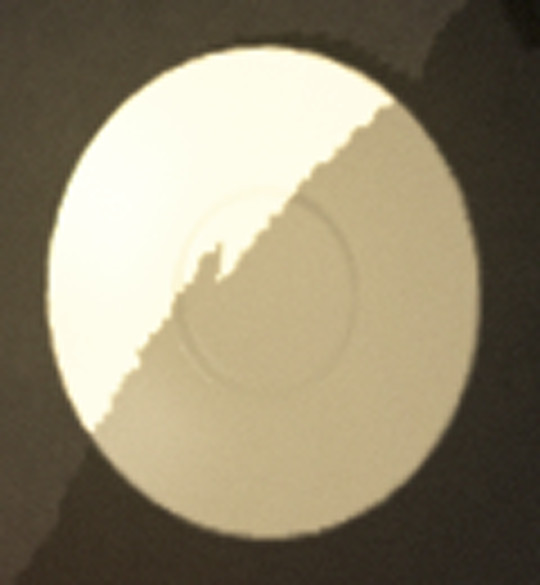

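View pics/s5.png

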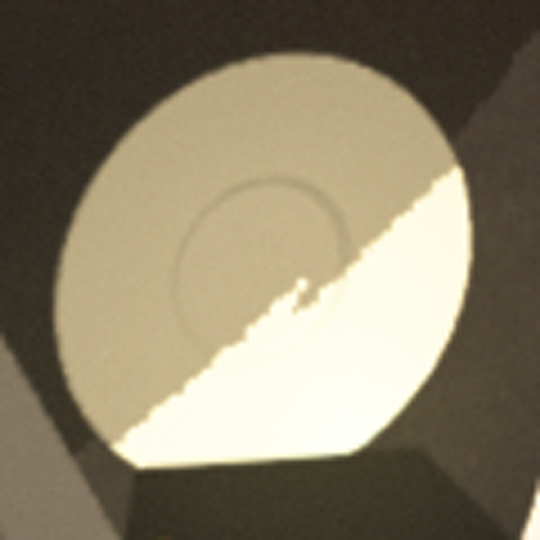

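```bash
python3 - <<'E'
from h import *
for n,seed,vmax in (("wrist4",(150,160),400),("wrist5",(460,190),262)):
    c=np.load(f"pics/{n}.npy",allow_pickle=True).item()
    m=(c["image"].min(2)>70).astype(np.uint8);nn,l,st,ce=cv2.connectedComponentsWithStats(m,connectivity=4);lb=l[seed[1],seed[0]];print(st[lb])
    cs,_=cv2.findContours((l==lb).astype(np.uint8),0,1);cn=max(cs,key=len)[:,0,:]
    if n=="wrist5": cn=np.array([p for p in cn if p[1]<255])
    P=np.array([wonz(c,u,v,.017) for u,v in cn]);cc,r=circ(P);res=np.hypot(*(P[:,:2]-cc).T)-r;print(n,"rim",cc,r,res.std())
c=np.load("pics/wrist4.npy",allow_pickle=True).item()
P=np.array([wonz(c,x/4.5+120-.4,y/4.5+75-.4,.008) for x,y in [(175,290),(356,290),(268,187),(268,395),(203,365),(335,220)]]);print("well4",circ(P))
c=np.load("pics/wrist5.npy",allow_pickle=True).item()
P=np.array([wonz(c,x/4.5+395-.4,y/4.5+165-.4,.008) for x,y in [(174,285),(270,177),(195,218),(335,210),(350,250),(205,348)]]);print("well5",circ(P))
E
```

```text
[ 130   85   97  110 8379]
wrist4 rim [ 0.56456424 -0.13221238] 0.06346308184283239 0.00039114294168244066
[ 407  177   94   93 6882]
wrist5 rim [ 0.56368637 -0.1324718 ] 0.06356119348934104 0.0004557910551065909
well4 (array([ 0.56476467, -0.13295996]), np.float64(0.02725489216236826))
well5 (array([ 0.56265331, -0.13272487]), np.float64(0.027106253954071232))
```

```bash
python3 - <<'E'
from h import *
for n in ("wrist4","wrist5"):
    c=np.load(f"pics/{n}.npy",allow_pickle=True).item();cv2.imwrite(f"pics/{n}c.png",cv2.resize(c["image"][145:310,255:385,::-1],None,fx=4,fy=4,interpolation=2))
E
```

```text
(no output)
```

View pics/wrist5c.png

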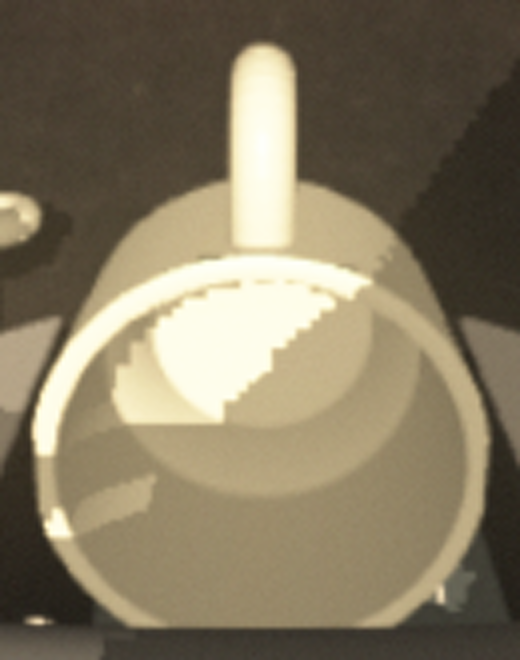

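View pics/wrist4c.png

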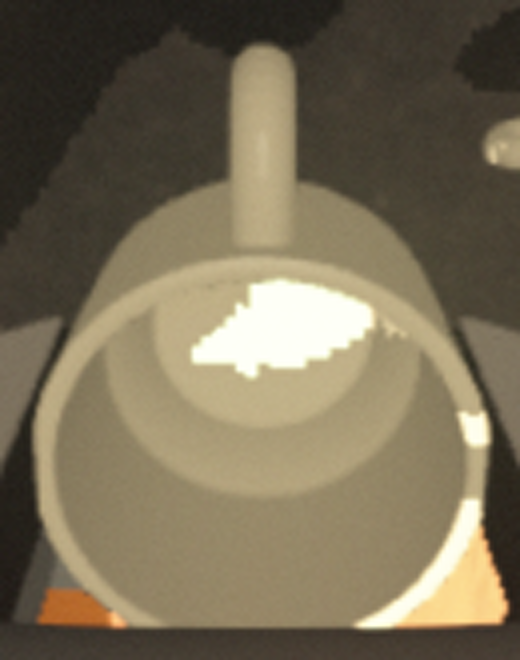

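```bash
python3 - <<'E'
from h import *
for n in ("wrist4","wrist5"):
    c=np.load(f"pics/{n}.npy",allow_pickle=True).item()
    pts=[(35,455),(489,455),(261,254),(110,315),(415,315),(55,540),(470,540),(100,600),(425,600)]
    P=np.array([wonz(c,x/4+255-.4,y/4+145-.4,.167+.0363) for x,y in pts]);print(n,circ(P))
E
```

```text
wrist4 (array([ 0.52232727, -0.30069559]), np.float64(0.029364509371971974))
wrist5 (array([ 0.51909067, -0.30050891]), np.float64(0.029388656819984718))
```

```bash
python3 -m jog '[[0.002,-0.03,-0.005,0,-0.001,0,-1],[0.003,-0.06,-0.01,0,-0.001,0,-1],[0.005,-0.095,-0.01,0,-0.001,0,-1],[0.014,-0.13,-0.01,0,-0.001,0,-1],[0.023,-0.162,-0.01,0,-0.001,0,-1],[0.023,-0.162,-0.01,0,-0.001,0,-1]]' 40
python3 - <<'E'
from kin import *
from station import status,camera
o=status.get_obs();print(o["qpos"],o["force"])
rows(o,[((.563,-.1324,.12),down(3)),((.563,-.1324,.045),down(3))])
c=camera("scene"); cv2.imwrite(f"pics/scene8.png",c["image"][:,:,::-1])
E
```

```text
time_s: 18.45
ee_pos: [0.5298, -0.1284, 0.1998]
eef_rot: [-3.139, -0.003, 0.056]
force: [-0.7, -1.0, -1.5]
grip_width: 0.0597
[-0.30661866  0.29255547  1.54382416  0.00348953  1.3034585   1.20696999] [-0.68552089 -1.0295543  -1.52683789]
[0.0327, 0.0061, 0.0799] [-0.0016, -0.0018, 0.0025]
[0.0324, 0.0062, 0.1549] [-0.0016, -0.0018, 0.0025]
```

View pics/scene8.png

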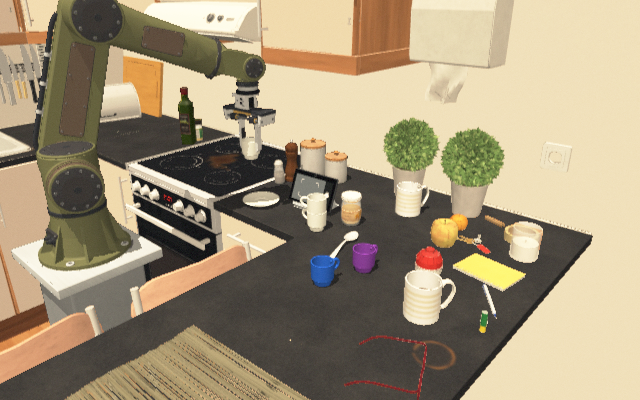

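```bash
python3 -m jog '[[0.016,0.003,0.02,-0.0016,-0.0018,0.0025,-1],[0.0327,0.006,0.045,-0.0016,-0.0018,0.0025,-1],[0.0327,0.006,0.08,-0.0016,-0.0018,0.0025,-1],[0.0327,0.006,0.11,-0.0016,-0.0018,0.0025,-1],[0.0327,0.006,0.13,-0.0016,-0.0018,0.0025,-1],[0.0327,0.006,0.14,-0.0016,-0.0018,0.0025,-1],[0.0327,0.006,0.14,-0.0016,-0.0018,0.0025,-1]]' 40
python3 - <<'E'
from kin import *
from station import status,camera
o=status.get_obs();print(o["force"],o["eef_rot"])
rows(o,[((.563,-.1324,.0305),down(3))])
c=camera("scene"); cv2.imwrite(f"pics/scene9.png",cv2.resize(c["image"][120:230,200:340,::-1],None,fx=5,fy=5,interpolation=2))
c=camera("wrist");np.save("pics/wrist9.npy",c,allow_pickle=True); cv2.imwrite(f"pics/wrist9.png",c["image"][:,:,::-1])
E
```

```text
time_s: 19.2
ee_pos: [0.5621, -0.1347, 0.059]
eef_rot: [-3.141, 0.001, 0.05]
force: [-0.1, 0.1, -2.0]
grip_width: 0.0594
[-0.11203571  0.14254799 -1.95595851] [-3.14139689e+00  1.47247914e-03  5.04216907e-02]
[0.001, -0.0023, 0.0285] [-0.0001, 0.0009, -0.0012]
```

View pics/scene9.png

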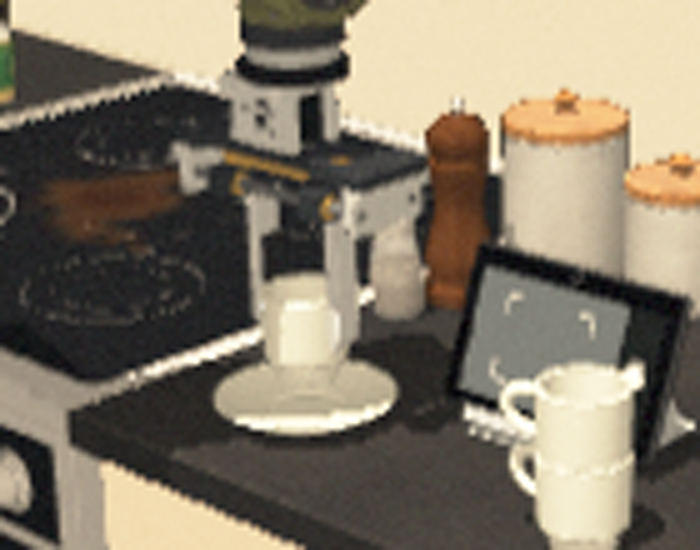

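View pics/wrist9.png

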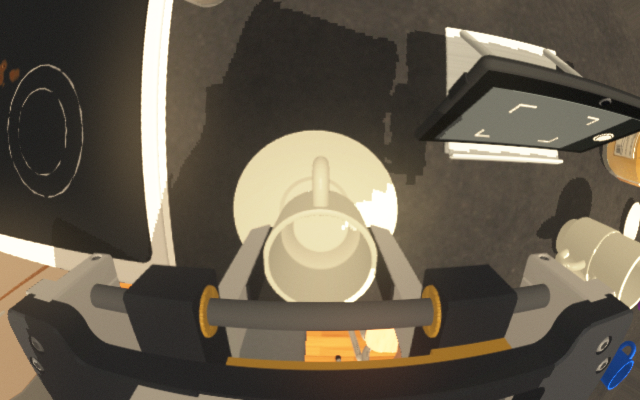

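```bash
python3 - <<'E'
from h import *
c=np.load("pics/wrist9.npy",allow_pickle=True).item(); g=c["image"].min(2)
m=(g>110).astype(np.uint8);nn,l,st,ce=cv2.connectedComponentsWithStats(m,connectivity=4);lb=l[150,290];print(st[lb])
cs,_=cv2.findContours((l==lb).astype(np.uint8),0,1);cn=max(cs,key=len)[:,0,:]
cn=np.array([p for p in cn if p[1]<215 and 225<p[0]<405]);P=np.array([wonz(c,u,v,.017) for u,v in cn]);
for _ in range(4):
    cc,r=circ(P);res=np.abs(np.hypot(*(P[:,:2]-cc).T)-r);P=P[res<max(.0015,2*res.std())]
print(cc,r,res.std(),len(P))
cv2.imwrite("pics/w9.png",cv2.resize(c["image"][120:310,225:405,::-1],None,fx=3,fy=3))
E
```

```text
[  219   130   203   173 24230]
[ 0.56450515 -0.13170766] 0.06298150432613381 0.00013564167651690647 238
```

View pics/w9.png

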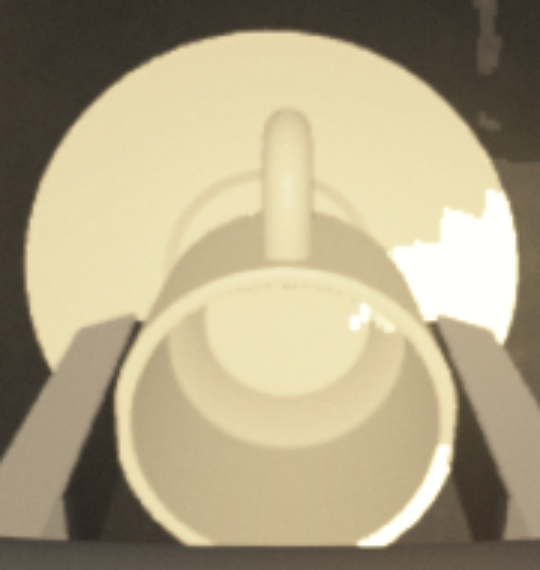

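```bash
python3 -m jog '[[0.001,-0.0032,0,0,0.001,0,-1],[0.001,-0.0032,0.008,0,0.001,0,-1],[0.001,-0.0032,0.016,0,0.001,0,-1],[0.001,-0.0032,0.022,0,0.001,0,-1],[0.001,-0.0032,0.022,0,0.001,0,-1]]' 40
python3 - <<'E'
from kin import *
from station import status
o=status.get_obs();print(o["force"],o["eef_rot"])
rows(o,[((.563,-.1315,.0305),down(3))])
E
```

```text
time_s: 19.8
ee_pos: [0.5635, -0.1312, 0.0377]
eef_rot: [3.141, -0.001, 0.051]
force: [-0.9, 0.4, -2.3]
grip_width: 0.0592
[-0.85133334  0.36499221 -2.31172515] [ 3.14129380e+00 -9.49533303e-04  5.10115588e-02]
[-0.0005, 0.0003, 0.0072] [0.0002, -0.0006, -0.0009]
```

```bash
python3 -m jog '[[-0.0005,0.0003,0.002,0,-0.0006,0,-1],[-0.0005,0.0003,0.004,0,-0.0006,0,-1],[-0.0005,0.0003,0.005,0,-0.0006,0,-1],[-0.0005,0.0003,0.006,0,-0.0006,0,-1],[-0.0005,0.0003,0.006,0,-0.0006,0,-1]]' 40
```

```text
time_s: 20.3
ee_pos: [0.5632, -0.1316, 0.0318]
eef_rot: [3.141, -0.0, 0.051]
force: [0.6, 0.1, -2.0]
grip_width: 0.0594
```

```bash
python3 -m jog '[[0,0,0.0005,0,0,0,-1],[0,0,0.001,0,0,0,-1],[0,0,0.001,0,0,0,-1]]' 40;  python3 -m jog '[[0,0,0.0005,0,0,0,-1],[0,0,0.0005,0,0,0,-1]]' 40
```

```text
time_s: 20.6
ee_pos: [0.5636, -0.1316, 0.0317]
eef_rot: [3.141, -0.001, 0.051]
force: [-2.0, -0.1, 7.8]
grip_width: 0.0591
time_s: 20.8
ee_pos: [0.5636, -0.1316, 0.0317]
eef_rot: [3.141, -0.002, 0.051]
force: [-2.5, 0.5, 6.7]
grip_width: 0.0592
```

```bash
python3 - <<'E'
from kin import *
from station import status,camera
c=camera("scene"); a=cv2.resize(c["image"][150:220,220:300,::-1],None,fx=5,fy=5,interpolation=2)
c=camera("wrist");b=cv2.resize(c["image"][120:310,225:405,::-1],None,fx=2,fy=2,interpolation=2)[:350]
cv2.imwrite(f"pics/x10.png",np.hstack([a,b[:350]]))
E
```

```text
(no output)
```

View pics/x10.png

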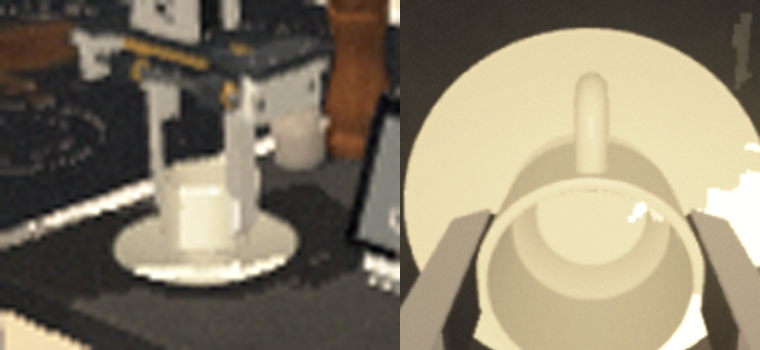

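```bash
python3 -m jog '[[0,0,0,0,0,0,-1],[0,0,0,0,0,0,-1],[0,0,0,0,0,0,-1]]' 4; python3 -m jog '[[0,0,0,0,0,0,0.3],[0,0,0,0,0,0,0.4],[0,0,0,0,0,0,0.5],[0,0,0,0,0,0,0.7],[0,0,0,0,0,0,0.9],[0,0,0,0,0,0,0.9]]'
python3 - <<'E'
from kin import *
from station import status,camera
c=camera("wrist");np.save("pics/wrist11.npy",c,allow_pickle=True); cv2.imwrite(f"pics/wrist11.png",cv2.resize(c["image"][120:310,225:405,::-1],None,fx=3,fy=3,interpolation=2))
E
```

```text
time_s: 21.2
ee_pos: [0.5637, -0.1317, 0.0317]
eef_rot: [3.141, -0.002, 0.051]
force: [-0.5, -0.2, 1.0]
grip_width: 0.0596
time_s: 21.8
ee_pos: [0.5637, -0.1316, 0.0317]
eef_rot: [3.141, -0.002, 0.051]
force: [0.1, -0.8, 0.3]
grip_width: 0.0886
```

View pics/wrist11.png

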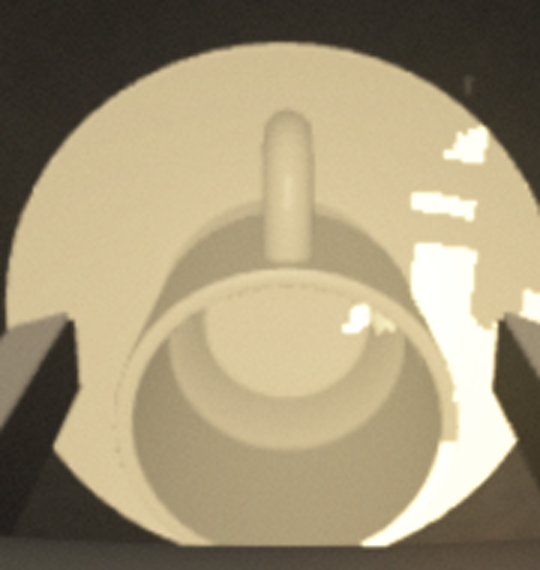

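```bash
python3 -m jog '[[0,0,0,0,0,0,1],[0,0,-0.015,0,0,0,1],[0,0,-0.04,0,0,0,1],[0,0,-0.08,0,0,0,1],[0,0,-0.12,0,0,0,1],[0,0,-0.16,0,0,0,1],[-0.03,0,-0.18,0,0,0,1],[-0.05,0,-0.18,0,0,0,1],[-0.05,0,-0.18,0,0,0,1],[-0.05,0,-0.18,0,0,0,1]]'
python3 - <<'E'
from kin import *
from station import status,camera
for n in ("wrist","scene","top"):
    c=camera(n);np.save(f"pics/{n}12.npy",c,allow_pickle=True); cv2.imwrite(f"pics/{n}12.png",c["image"][:,:,::-1])
E
```

```text
time_s: 22.85
ee_pos: [0.5136, -0.1341, 0.2127]
eef_rot: [3.14, -0.003, 0.051]
force: [-0.1, -1.1, 0.1]
grip_width: 0.0938
```

View pics/wrist12.png

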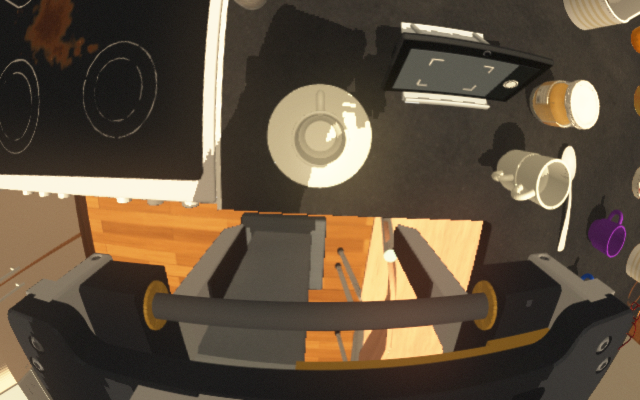

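View pics/scene12.png

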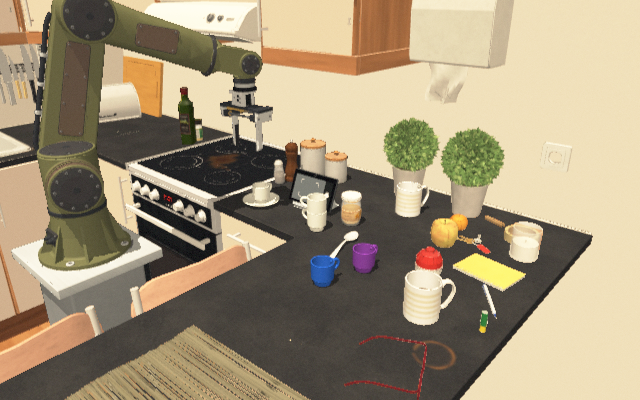

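The cup stands in the saucer: rim at (320,138), saucer centre near (320,136) in the wrist view. I'll measure how well it is centred.

```bash
python3 - <<'E'
from h import *
c=np.load("pics/wrist12.npy",allow_pickle=True).item(); im=c["image"]
m=(im.min(2)>95).astype(np.uint8);nn,l,st,ce=cv2.connectedComponentsWithStats(m,connectivity=4);lb=l[110,290];print(st[lb])
cs,_=cv2.findContours((l==lb).astype(np.uint8),0,1);cn=max(cs,key=len)[:,0,:]
P=np.array([wonz(c,u,v,.017) for u,v in cn])
for _ in range(4):
    cc,r=circ(P);res=np.abs(np.hypot(*(P[:,:2]-cc).T)-r);P=P[res<max(.001,2*res.std())]
print("saucer",cc,r,len(P))
cv2.imwrite("pics/w12.png",cv2.resize(im[80:192,262:378,::-1],None,fx=5,fy=5,interpolation=2))
E
```

```text
[ 267   84  105  105 8521]
saucer [ 0.56384133 -0.1321807 ] 0.06297604930253219 286
```

View pics/w12.png

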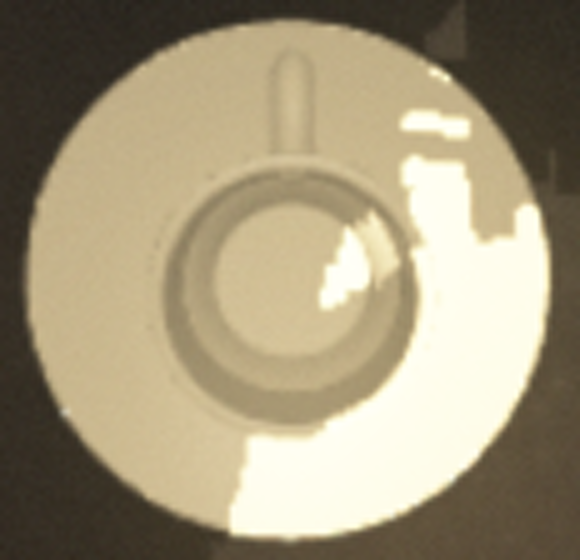

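```bash
python3 - <<'E'
from h import *
c=np.load("pics/wrist12.npy",allow_pickle=True).item()
f=lambda x,y,z:wonz(c,x/5+262-.4,y/5+80-.4,z)
for zz in(.065,.067,.069):
  P=np.array([f(x,y,zz) for x,y in [(163,296),(418,296),(290,168),(290,427),(200,205),(380,205)]]);print("inner rim",zz,circ(P))
P=np.array([f(x,y,.0085) for x,y in [(213,280),(368,280),(291,203),(291,357)]]);print("inner floor",circ(P))
E
```

```text
inner rim 0.065 (array([ 0.5639872 , -0.13255053]), np.float64(0.027214438868030225))
inner rim 0.067 (array([ 0.56414296, -0.13253844]), np.float64(0.027047594641958352))
inner rim 0.069 (array([ 0.56429871, -0.13252636]), np.float64(0.026880750415884773))
inner floor (array([ 0.56403487, -0.13270754]), np.float64(0.01911044036457868))
```

```bash
python3 - <<'E'
import cv2,numpy as np
from station import ctrl,status
a=cv2.imread("pics/scene3.png")[185:260,290:375].astype(int);b=cv2.imread("pics/scene12.png")[185:260,290:375].astype(int)
d=np.abs(a-b).max(2);print("stack/jar/spoon diff px",(d>40).sum(),d.size)
print(status.get_obs()["joint_vel"].round(3),status.get_obs()["force"])
ctrl.hand_in()
E
```

```text
stack/jar/spoon diff px 373 6375
[ 0.003  0.006  0.003 -0.001 -0.003  0.001] [ 0.17050513 -0.42704954  0.18847419]
the job is handed in; nothing more can be done
```

I lifted the top cup off the stack, held it for the three camera views, set it down in the saucer's well and let go. I then handed the job in at about 23 s of robot time; it gave no verdict.

- **Views:** The cup was held about 16 cm in front of the lens for well over half a second each time. In the wrist pictures the handle, then the opposite side, lined up with the lens. The cup stayed upright for those two views, so each was about 22° off the lens axis. In the underside view the cup's axis was about 5° off the lens direction.
- **Placing:** The cup first touched the saucer about 1 mm higher than I had worked out. After release the final picture put the rim centre less than 1 mm from the saucer's centre, and the rim and inner floor centres agreed, so the cup stands upright. The saucer is within about 1 mm of where I first measured it.
- **Other things:** By eye, the two lower cups, tablet, honey jar, salt shaker and spoon stand where they were. One check did not come out clean. Before handing in, I compared scene pictures of the stack, jar and spoon taken just after the lift and at the end: 373 of 6375 pixels differed. I put that down to the arm's moving shadow, but did not check it further.

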